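# Take the air off and reload the cell test rig

### The arm

A 7-joint arm with a two-finger parallel gripper is mounted at the origin on the work surface. World frame = base frame: x ahead of the robot, y to its left, z up, the work surface at z = 0. Lengths are in m, angles in rad, forces in N, time in s.
With the tool pointing down it reaches from about 0.425 to 0.8 m from the base axis. Payload 8.3 kg.
Tool frame: the origin (TCP) lies midway between the tips of the shut fingers; the grasp point (between the pads) lies 19 mm behind it (arm.hold_point_z is the distance from the TCP to the grasp point, in m); z points along the fingers, y is the line along which they close (so a half turn about z gives the same grasp; the last joint's range is limited). The gripper opens to 85 mm and grips with 20 to 120 N. Pads are 22 mm wide; open, the fingers measure 114 mm over their backs; the gripper's body (76 mm by 85 mm) begins 54 mm behind the grasp point. The pads swing forward as they close: fully open they stand 13 mm farther back than shut.
Start: joints at [-1.401, 0.383, 0.016, 1.37, -0.006, 1.388, -0.046], TCP at [0.144, 0.608, 0.231] pointing down, gripper open.
Joint ranges: [-2.95, 2.95], [-0.25, 2.06], [-1.52, 1.56], [0.18, 2.33], [-1.44, 4.58], [0.02, 2.06], [-3.01, 3.01]. Speed limits (rad/s): [2.39, 2.39, 3.01, 3.01, 3.14, 3.14, 3.14].

### API

Orientations are given as a unit quaternion [x, y, z, w].
In Python, from station import arm, viewer gives the robot as it stands.
- The arm moves only by the shell command python3 -m jog 'ROWS' [FORCE]. ROWS is a JSON object of lists of equal length, an entry for each row: "rot": the turn, a rotation vector about the tool's x, y, z normalised to -1 to 1, where 1 is 45 degrees, a list of three; "offset": the shift along the tool's x, y, z normalised to -1 to 1, where 1 is 300 mm, a list of three; "fingers": the closure, from 0 (fully open) to 1 (shut). A call has 1 to 10 rows; each row shifts and turns the commanded pose from where the row before left it, along the tool's axes as they then stand; what a row does not reach is not made up. A row lasts 1/12 s, in which the tool goes at most 41.7 mm and 7.16 degrees, less where a joint would pass 70% of its speed; a pose out of reach is approached as far as the arm can. A call with a number of a shift or a turn outside -1 to 1 is refused whole. A call with a gripper value outside its range is refused whole. The fingers move at their own pace and stop on an object; FORCE is the grip in N (left out, the last holds). Time passes only in rows, so rows that do not move let the fingers close. It gives the time, the measured TCP pose, the force, the opening and the grip force at its end, in the units of the state.
- arm.get_obs(): the state, without advancing time (a new reading comes with each control period).
- viewer.get_image(name): name is "scene" or "side" or "wrist"; returns the picture (480x640x3 uint8, red, green, blue); there is no depth.
- viewer.camera_params(name): a dict with "camera_matrix" (3x3 intrinsics, pixels), "world_to_cam" (4x4, takes a point from world to camera coordinates). Camera axes: x right, y down, z forward; pixel columns grow to the right and rows downward; lengths in m; the calibration is good to about 2 mm. A picture is of the moment at which its call begins: read the wrist's pose just before it. camera_params takes no time and is no camera call; for the wrist camera it gives the pose at the moment of the call.
- arm.finish_job(): hands the job in; it is judged then, once.
The state is a dict: "clock": time; "joints": joint angles; "joint_velocities": joint speeds; "joint_torque": joint torques, N m; "tool_pos": TCP position; "eef_rot": TCP orientation; "contact_force": force on the tool from outside, world axes, zero at the start; "moment": the same for the moment, N m; "width": opening from 0.0 (shut) to 1.0 (fully open); "grasp_force": force on a finger pad.
Only numpy, scipy, OpenCV 4.12 (cv2) and the standard library are available. Lean on these libraries where they do the work, as an engineer would, in place of code of your own. Each camera call takes 0.05 s, during which the arm holds its last target. There are 200 camera calls.

### The job

Take the air off and reload the battery-cell test rig: hold the black collet ring of the push-fit fitting down while you draw the rigid air pipe out without wrenching it against the locked jaws, and lay the pipe flat in the white tray. Then feed every one of the square battery cells lying on the bench, one after another, lengthways into the open end of the rig's clear tube, each pushing the last deeper, until the last one is fully in, flush with the mouth. Last, slide the carriage by its black handle until the black spot on its top sits under the probe tip and let go; leave the other things on the bench where they are.

Things in the scene. Friction and masses are not known exactly. Their poses are not given: they have to be found in the camera images.
- pipe_mid (a point): Rigid air pipe, plain aluminium, round, 20 mm diameter, 104 mm long, 90 g; this point is its centre (half-way along), z is the pipe's axis. At the start it stands upright in the fitting, foot 8 mm above the bench, 34 mm of it showing above the collet ring. Two spring jaws in the fitting hold it by a groove (15 mm diameter, 42.5 to 49.5 mm above its foot).
- fitting: Push-fit fitting, fixed: aluminium block 64 x 64 mm, 66 mm high, on a 130 x 100 x 8 mm grey foot plate; origin under its centre on the bench, z up. The pipe stands in its middle, 58 mm deep in the block. Two fingertips astride the pipe can press the ring, then close on the pipe while the ring is down and draw it straight up.
- collet_top (a point): Centre of the top face of the black collet ring around the pipe, 78 mm above the bench when up. Ring: outer diameter 50 mm, inner 23 mm, 4 mm thick. The jaws let go of the pipe when the ring is more than about 4 mm down; the ring springs back at once when let go, and the jaws then hold again unless the pipe has already risen 2 mm or more.
- collet (a joint): How far the collet ring is pressed down, m: 0 up, 0.008 fully down (hard stop). Spring: 2 N at the top, 6 N fully down, plus 60 N s/m damping.
- tray: White open tray, fixed, 180 mm (its x) x 140 mm (its y), 35 mm high, walls and floor 5 mm thick; origin at the centre of its underside on the bench.
- mouth (a point): Mouth of the rig's clear square tube on the carriage, closed at its far end: centre of the opening, 47.5 mm above the bench. y points straight into the tube, x across, z up. Bore 31 x 31 mm, 250 mm deep; walls and roof 5 mm thick (roof top 20.5 mm above this point).
- ledge (a point): Middle of the flat ledge in front of the mouth, on its surface, 45 mm out from the mouth; axes as the mouth's. The ledge is level with the bore's floor (32 mm above the bench), 90 mm long, with guide walls 5 mm high, 6 mm thick, 31 mm apart along both sides. A cell laid on it in line with the tube can be pushed in with closed fingertips until they meet the mouth's rim.
- handle (a point): Black tab handle upright on top of the carriage's tube, 12 mm (x) x 36 mm (y) x 28 mm tall; this point is its centre, 82 mm above the bench and 95 mm from the mouth. Axes as the mouth's. The carriage (with tube, ledge and handle) slides only along this x axis, with about 4 N of friction, and stays where it is left.
- carriage (a joint): Position of the carriage along its slide, m: 0 nearest the robot, 0.08 farthest; grows along the handle's +x.
- mark (a point): Black spot, 10 mm diameter, on the top of the carriage's tube near the closed end, 68.5 mm above the bench; this point is its centre.
- tip (a point): Sharp lower tip of the fixed probe that hangs over the carriage on an arm from a post behind the rig, 76 mm above the bench. It is over the line along which the spot travels. The arm is 140 to 160 mm above the bench; the post stands 110 mm beyond the tip (the tube's +x side).
- cell1_mid (a point): Square battery cell, 60 mm long (its x axis) x 26 x 26 mm, 120 g, steel ends and grey sleeve, lying on the bench; this point is its centre. Either end may go in first. Three or four cells are present; an absent one has no pose.
- cell2_mid (a point): Square battery cell, 60 mm long (its x axis) x 26 x 26 mm, 120 g, steel ends and grey sleeve, lying on the bench; this point is its centre. Either end may go in first. Three or four cells are present; an absent one has no pose.
- cell3_mid (a point): Square battery cell, 60 mm long (its x axis) x 26 x 26 mm, 120 g, steel ends and grey sleeve, lying on the bench; this point is its centre. Either end may go in first. Three or four cells are present; an absent one has no pose.
- cell4_mid (a point): Square battery cell, 60 mm long (its x axis) x 26 x 26 mm, 120 g, steel ends and grey sleeve, lying on the bench; this point is its centre. Either end may go in first. Three or four cells are present; an absent one has no pose.
- meter: Bystander: black hand multimeter 150 x 80 x 40 mm, origin under its centre.
- driver: Bystander: screwdriver lying along its x axis.
- mug: Bystander: white mug 80 mm wide, 90 mm high.
- eraser: Bystander: white rubber block 45 x 30 x 20 mm, among the cells; origin under its centre.
- strip: Bystander: white power strip 280 x 75 x 35 mm.
- spray: Bystander: clear bottle 54 mm wide, 120 mm high.
- notepad: Bystander: paper pad 140 x 100 x 12 mm.

How it is judged:
By the outcome, as a careful person would: the job done as asked, in the order asked, and still so for the second after the job is handed in, with the robot touching nothing.
Of cell1, cell2, cell3, cell4 only 3 to 4 are there at a start; the rules pass over those that are not, and their reading is None.
At some moment in a run one of cell1, cell2, cell3, cell4 may be knocked a few centimetres aside while the robot is not near it.
Once in a run the grip may slacken for a moment while it holds something.
It also fails if it takes over 210 s, if anything falls off the work surface, if the arm or the gripper's body presses on something with over 40 N, if the wrist force passes 120 N, or if a joint passes its speed limit or range.

## Working session

There is one attempt and no reset: what is moved stays moved. The work goes in short steps, Python scripts to look and compute and a shell command to move; the robot and the scene stay as the last step left them, time stands still between calls to the robot, and variables do not carry over. Pictures are saved under pics/ and viewed, at most 14 in all, crops included, and the job is handed in when it is done.

```bash
ls; mkdir -p pics; python3 - <<'E'
from station import arm, viewer
import cv2,numpy as np
o=arm.get_obs(); print(o['clock'],o['tool_pos'],o['eef_rot'],o['width'],arm.hold_point_z)
for n in ("scene","side"):
    im=viewer.get_image(n); cv2.imwrite(f"pics/{n}0.png",im[:,:,::-1])
    p=viewer.camera_params(n); T=np.linalg.inv(p["world_to_cam"]); print(n,p["camera_matrix"].tolist(),T[:3].round(3).tolist())
E
```

```text
pics
0.0 [0.14401206 0.60767829 0.23027517] [ 1.16079932e-01  9.93239403e-01 -9.61702401e-04 -1.13320518e-04] 0.9973399808736917 0.0187
scene [[447.13831050755647, 0.0, 311.42343188500826], [0.0, 447.13831050755647, 239.69394169479642], [0.0, 0.0, 1.0]] [[-0.885, 0.382, -0.266, 0.836], [0.465, 0.739, -0.488, 0.559], [0.011, -0.555, -0.832, 1.061]]
side [[475.5615529066037, 0.0, 321.1165981176488], [0.0, 475.5615529066037, 238.0579546490199], [0.0, 0.0, 1.0]] [[0.87, -0.267, 0.415, 0.043], [-0.494, -0.479, 0.726, -0.841], [0.006, -0.836, -0.549, 0.723]]
```

View pics/scene0.png

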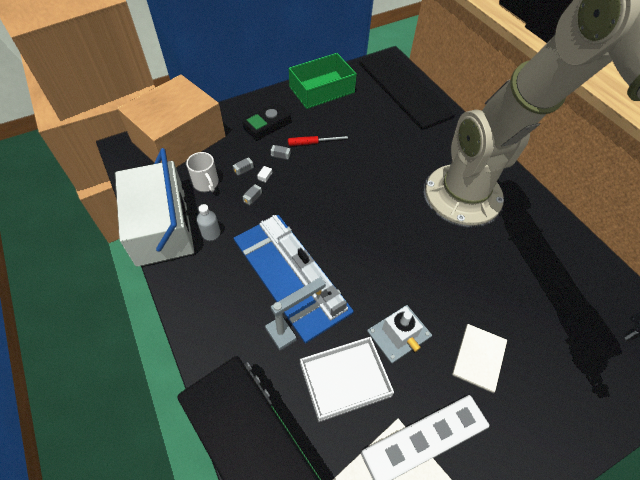

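View pics/side0.png

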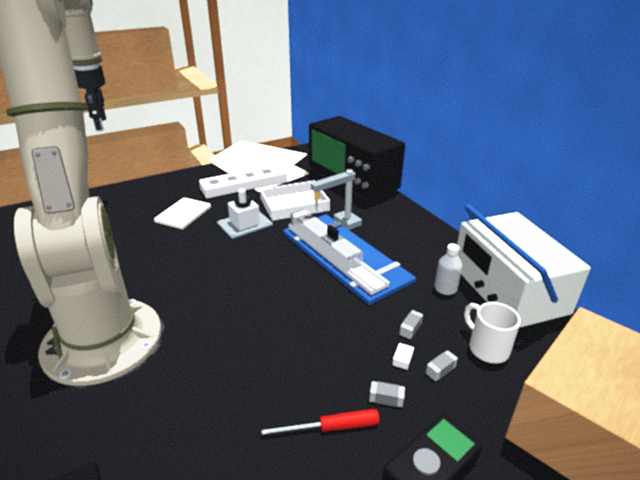

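```bash
cat > h.py <<'E'
from station import arm, viewer
import cv2, numpy as np
from scipy.spatial.transform import Rotation as R
def ray(n,uv,z,p=None):
    p=p or viewer.camera_params(n); T=np.linalg.inv(p["world_to_cam"])
    d=T[:3,:3]@np.linalg.solve(p["camera_matrix"],[uv[0],uv[1],1.]); c=T[:3,3]
    return c+d*(z-c[2])/d[2]
def tri(u1,u2,n1="scene",n2="side",p1=None,p2=None):
    A=[]
    for n,u,p in((n1,u1,p1),(n2,u2,p2)):
        p=p or viewer.camera_params(n); P=p["camera_matrix"]@p["world_to_cam"][:3]
        A+=[u[0]*P[2]-P[0],u[1]*P[2]-P[1]]
    X=np.linalg.svd(np.array(A))[2][-1]; return X[:3]/X[3]
def proj(n,X,p=None):
    p=p or viewer.camera_params(n); q=p["camera_matrix"]@(p["world_to_cam"]@np.append(X,1))[:3]; return q[:2]/q[2]
def snap(n,f):
    p=viewer.camera_params(n); im=viewer.get_image(n)[:,:,::-1].copy(); cv2.imwrite(f"pics/{f}.png",im); return im,p
def go(xyz,yaw=None):
    """print moves: total tool-frame offset units, yaw (direction of tool y closing line, mod 180) and tilt"""
    o=arm.get_obs(); r=R.from_quat(o['eef_rot']); M=r.as_matrix(); d=np.array(xyz)-o['tool_pos']
    print("t",round(o['clock'],2),"tcp",o['tool_pos'].round(4),"w",round(o['width'],3),"F",o['contact_force'].round(1),"g",round(o['grasp_force'],1))
    cy=np.degrees(np.arctan2(M[1,1],M[0,1])); ry=0 if yaw is None else (yaw-cy+90)%180-90
    # desired: tool z down, y at cy+ry
    a=np.radians(cy+ry); y=np.array([np.cos(a),np.sin(a),0]); z=np.array([0,0,-1.]); x=np.cross(y,z)
    D=np.stack([x,y,z],1); rv=R.from_matrix(M.T@D).as_rotvec(degrees=True)
    print("yaw(y)",round(cy,2),"rot units",(rv/45).round(4),"| off units before rot",(M.T@d/.3).round(4),"after rot",(D.T@d/.3).round(4),"dist mm",round(np.linalg.norm(d)*1e3,1))
E
python3 - <<'E'
from h import *
for k,u,z in [("pipetop",(407,308),.112),("ring",(405,320),.078),("tray",(346,377),.0),("c1",(243,164),.02),("c2",(281,151),.02),("c3",(252,193),.02),("eraser",(265,173),.015),("ledgeend",(269,220),.035),("tubefar",(338,305),.068),("handle",(303,256),.085)]:
    print(k,ray("scene",u,z).round(3))
for k,u,z in [("pipetop",(241,193),.112),("c1",(441,364),.02),("c2",(387,393),.02),("c3",(411,322),.02),("handle",(333,230),.09),("tray",(296,203),.0),("bottle",(449,285),0),("mug",(492,345),0),("driver",(350,420),.01)]:
    print(k,ray("side",u,z).round(3))
print(tri((403,312),(241,198)), tri((328,291),(317,190)))
E
```

```text
pipetop [0.424 0.273 0.112]
ring [0.431 0.287 0.078]
tray [0.606 0.321 0.   ]
c1 [ 0.561 -0.404  0.02 ]
c2 [ 0.43  -0.401  0.02 ]
c3 [ 0.583 -0.283  0.02 ]
eraser [ 0.513 -0.342  0.015]
ledgeend [ 0.583 -0.157  0.035]
tubefar [0.55  0.176 0.068]
handle [0.566 0.021 0.085]
pipetop [0.425 0.268 0.112]
c1 [ 0.559 -0.407  0.02 ]
c2 [ 0.428 -0.412  0.02 ]
c3 [ 0.582 -0.287  0.02 ]
handle [0.566 0.013 0.09 ]
tray [0.62  0.326 0.   ]
bottle [ 0.758 -0.215  0.   ]
mug [ 0.7   -0.407  0.   ]
driver [ 0.344 -0.42   0.01 ]
[0.42751837 0.27274608 0.09336756] [0.58418895 0.15299681 0.13420126]
```

```bash
python3 -m jog '{"offset":[[-0.1,-0.075,0],[-0.1,-0.075,0],[-0.1,-0.075,0],[-0.1,-0.075,0],[-0.1,-0.075,0],[-0.1,-0.075,0],[-0.1,-0.075,0],[-0.1,-0.075,0],[-0.1,-0.075,0],[-0.1,-0.075,0]],"rot":[[0,0,0],[0,0,0],[0,0,0],[0,0,0],[0,0,0],[0,0,0],[0,0,0],[0,0,0],[0,0,0],[0,0,0]],"fingers":[0,0,0,0,0,0,0,0,0,0]}' 40
python3 -m jog '{"offset":[[-0.09,-0.06,0],[-0.09,-0.06,0],[0,0,0],[0,0,0],[0,0,0],[0,0,0],[0,0,0],[0,0,0],[0,0,0],[0,0,0]],"rot":[[0,0,0],[0,0,0],[0,0,-0.13],[0,0,-0.13],[0,0,-0.13],[0,0,-0.13],[0,0,-0.13],[0,0,-0.13],[0,0,-0.13],[0,0,0]],"fingers":[0,0,0,0,0,0,0,0,0,0]}'
python3 - <<'E'
from h import *
go((0.427,0.272,0.25),118)
im,p=snap("wrist","w1"); np.save("w1.npy",p,allow_pickle=True)
E
```

```text
clock: 0.93
tool_pos: [0.3848, 0.3182, 0.2311]
eef_rot: [0.116, 0.993, -0.0, -0.0]
contact_force: [1.3, 0.6, 0.5]
width: 1.004
grasp_force: 0.0
clock: 1.77
tool_pos: [0.4282, 0.2724, 0.2309]
eef_rot: [-0.241, 0.971, -0.0, -0.0]
contact_force: [0.2, -0.6, 0.0]
width: 0.996
grasp_force: 0.0
t 1.77 tcp [0.4282 0.2724 0.2309] w 0.996 F [ 0.2 -0.6  0. ] g 0.0
yaw(y) 117.89 rot units [-0.0002 -0.0011 -0.0024] | off units before rot [ 0.004   0.0007 -0.0637] after rot [ 0.004   0.0007 -0.0637] dist mm 19.2
```

View pics/w1.png

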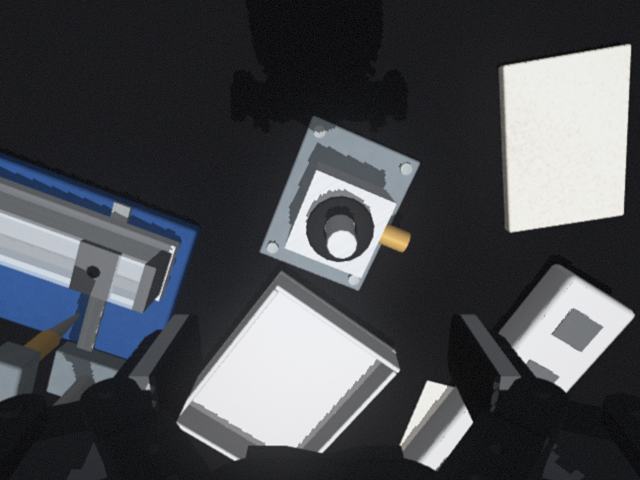

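```bash
python3 - <<'E'
from h import *
p=np.load("w1.npy",allow_pickle=True).item()
f=lambda u,z:ray("wrist",u,z,p).round(4)
im=cv2.imread("pics/w1.png"); g=cv2.cvtColor(im,cv2.COLOR_BGR2GRAY)
roi=np.zeros_like(g); cv2.circle(roi,(341,235),27,255,-1)
m=((g>170)&(roi>0)).astype(np.uint8); n,l,s,c=cv2.connectedComponentsWithStats(m); i=1+np.argmax(s[1:,4]); print(s[i],c[i],f(c[i],.112))
print("ring",f((340,229),.078))
m=((g<70)&(roi>0)).astype(np.uint8)
r2=np.zeros_like(g); cv2.circle(r2,(341,230),42,255,-1); m=((g<75)&(r2>0)).astype(np.uint8)
cc=max(cv2.findContours(m,0,2)[0],key=cv2.contourArea); e=cv2.fitEllipse(cc); print(e,f(e[0],.078))
print("plate",[f(u,.008) for u in ((318,117),(420,163),(360,290),(261,251))])
print("tray",[f(u,.035) for u in ((282,272),(400,370),(178,424))])
E
```

```text
[327 230  30  29 631] [341.57210777 243.93819334] [0.4297 0.2852 0.112 ]
ring [0.4292 0.2852 0.078 ]
((339.5892333984375, 228.27273559570312), (63.624691009521484, 65.84867858886719), 80.35546875) [0.4288 0.2846 0.078 ]
plate [array([0.3694, 0.2348, 0.008 ]), array([0.3621, 0.329 , 0.008 ]), array([0.4883, 0.3413, 0.008 ]), array([0.4969, 0.2433, 0.008 ])]
tray [array([0.4955, 0.2667, 0.035 ]), array([0.5313, 0.4051, 0.035 ]), array([0.6825, 0.2476, 0.035 ])]
```

```bash
python3 -m jog '{"offset":[[-0.0235,0.035,0],[0,0,0],[0,0,0.1],[0,0,0.1],[0,0,0.1],[0,0,0.03],[0,0,0],[0,0,0]],"rot":[[0,0,0],[0,0,0],[0,0,0],[0,0,0],[0,0,0],[0,0,0],[0,0,0],[0,0,0]],"fingers":[0.4,0.65,0.65,0.65,0.65,0.65,0.65,0.65]}' 40
python3 - <<'E'
from h import *
go((0.4295,0.285,0.078),118)
im,p=snap("wrist","w2"); np.save("w2.npy",p,allow_pickle=True)
E
```

```text
clock: 2.48
tool_pos: [0.43, 0.2855, 0.133]
eef_rot: [-0.238, 0.971, -0.0, -0.0]
contact_force: [-1.0, 0.2, -0.0]
width: 0.351
grasp_force: 0.0
t 2.48 tcp [0.43   0.2855 0.133 ] w 0.351 F [-1.   0.2 -0. ] g 0.0
yaw(y) 117.59 rot units [-0.0002 -0.0002 -0.0092] | off units before rot [ 0.0021 -0.0008  0.1832] after rot [ 0.0021 -0.0008  0.1832] dist mm 55.0
```

View pics/w2.png

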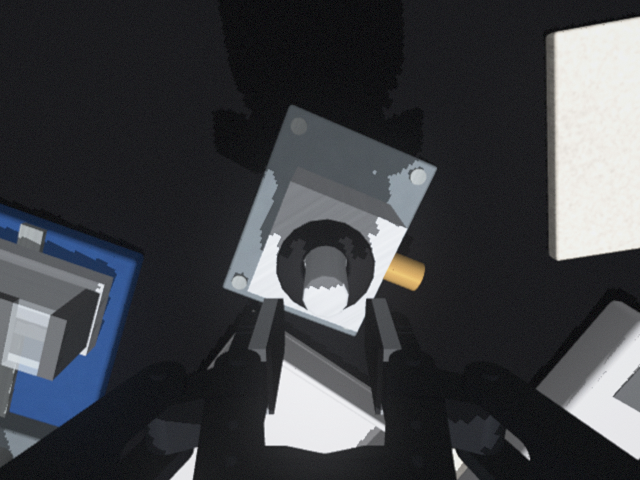

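```bash
python3 -m jog '{"offset":[[0,0,0.05],[0,0,0.05],[0,0,0.05],[0,0,0.015],[0,0,0],[0,0,0.007],[0,0,0]],"rot":[[0,0,0],[0,0,0],[0,0,0],[0,0,0],[0,0,0],[0,0,0],[0,0,0]],"fingers":[0.65,0.65,0.65,0.65,0.65,0.65,0.65]}'
python3 -m jog '{"offset":[[0,0,0.01],[0,0,0]],"rot":[[0,0,0],[0,0,0]],"fingers":[0.65,0.65]}'
python3 -m jog '{"offset":[[0,0,0.01],[0,0,0]],"rot":[[0,0,0],[0,0,0]],"fingers":[0.65,0.65]}'
```

```text
clock: 3.12
tool_pos: [0.4305, 0.2856, 0.0819]
eef_rot: [-0.239, 0.971, 0.0, 0.001]
contact_force: [0.7, -0.1, -0.4]
width: 0.349
grasp_force: 0.0
clock: 3.28
tool_pos: [0.43, 0.2853, 0.078]
eef_rot: [-0.239, 0.971, 0.0, 0.0]
contact_force: [0.4, -0.4, -0.5]
width: 0.35
grasp_force: 0.0
clock: 3.45
tool_pos: [0.4301, 0.2853, 0.0749]
eef_rot: [-0.239, 0.971, 0.0, 0.0]
contact_force: [0.4, 0.2, 3.5]
width: 0.347
grasp_force: 1.5
```

```bash
python3 -m jog '{"offset":[[0,0,0.007],[0,0,0]],"rot":[[0,0,0],[0,0,0]],"fingers":[0.65,0.65]}'
python3 -m jog '{"offset":[[0,0,0.005],[0,0,0],[0,0,0]],"rot":[[0,0,0],[0,0,0],[0,0,0]],"fingers":[0.65,0.65,0.65]}'
```

```text
clock: 3.62
tool_pos: [0.43, 0.2853, 0.0727]
eef_rot: [-0.239, 0.971, 0.0, 0.0]
contact_force: [-0.1, -0.1, 3.8]
width: 0.35
grasp_force: 2.0
clock: 3.87
tool_pos: [0.43, 0.2853, 0.0714]
eef_rot: [-0.239, 0.971, 0.0, 0.0]
contact_force: [-0.5, 0.1, 5.5]
width: 0.351
grasp_force: 2.4
```

```bash
python3 -m jog '{"offset":[[0,0,0],[0,0,0],[0,0,0],[0,0,0]],"rot":[[0,0,0],[0,0,0],[0,0,0],[0,0,0]],"fingers":[0.72,0.8,0.9,1]}' 70
python3 -m jog '{"offset":[[0,0,0],[0,0,0],[0,0,0]],"rot":[[0,0,0],[0,0,0],[0,0,0]],"fingers":[1,1,1]}'
```

```text
clock: 4.2
tool_pos: [0.4301, 0.2854, 0.0716]
eef_rot: [-0.239, 0.971, 0.0, 0.0]
contact_force: [-1.5, -0.7, 6.7]
width: 0.218
grasp_force: 68.5
clock: 4.45
tool_pos: [0.4301, 0.2854, 0.0716]
eef_rot: [-0.239, 0.971, 0.0, 0.0]
contact_force: [-0.4, -0.3, 6.7]
width: 0.219
grasp_force: 68.5
```

```bash
python3 -m jog '{"offset":[[0,0,-0.01],[0,0,-0.02],[0,0,-0.02]],"rot":[[0,0,0],[0,0,0],[0,0,0]],"fingers":[1,1,1]}'
python3 -m jog '{"offset":[[0,0,-0.06],[0,0,-0.08],[0,0,-0.09],[0,0,-0.09],[0,0,-0.09],[0,0,-0.06],[0,0,0]],"rot":[[0,0,0],[0,0,0],[0,0,0],[0,0,0],[0,0,0],[0,0,0],[0,0,0]],"fingers":[1,1,1,1,1,1,1]}'
python3 - <<'E'
from h import *
im,p=snap("scene","s1"); im2,_=snap("side","d1")
o=np.hstack([cv2.resize(im[220:450,260:500],None,fx=1.6,fy=1.6),cv2.resize(im2[120:350,180:440],None,fx=1.6,fy=1.6)]); print(o.shape); cv2.imwrite("pics/c1.png",o)
E
```

```text
clock: 4.7
tool_pos: [0.429, 0.2853, 0.0857]
eef_rot: [-0.239, 0.971, -0.0, -0.001]
contact_force: [0.5, 3.8, -4.6]
width: 0.219
grasp_force: 68.5
clock: 5.28
tool_pos: [0.4313, 0.2855, 0.2317]
eef_rot: [-0.238, 0.971, 0.001, 0.003]
contact_force: [0.2, -0.3, -0.7]
width: 0.217
grasp_force: 69.7
(368, 800, 3)
```

View pics/c1.png

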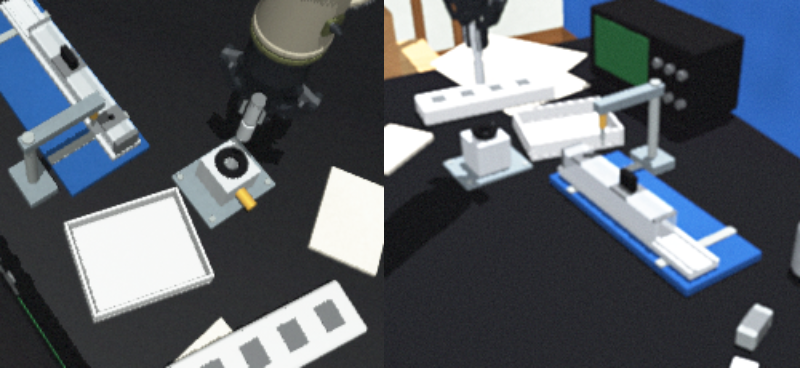

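```bash
python3 - <<'E'
from h import *
P=[ray("scene",u,.035) for u in ((300.6,358.8),(372.5,338.8),(392.5,391.9),(320.6,418.8))]
for q in P: print(q.round(3))
c=np.mean(P,0); print("tray c",c.round(3), np.degrees(np.arctan2(*(P[0]-P[1])[[1,0]])),np.degrees(np.arctan2(*(P[3]-P[2])[[1,0]])), [np.linalg.norm(P[i]-P[i-1]).round(3) for i in range(4)])
E
```

```text
[0.686 0.243 0.035]
[0.51  0.279 0.035]
[0.537 0.406 0.035]
[0.708 0.382 0.035]
tray c [0.61  0.328 0.035] -11.619137058634045 -8.146095277276373 [np.float64(0.141), np.float64(0.179), np.float64(0.13), np.float64(0.173)]
```

```bash
python3 -m jog '{"offset":[[-0.08,-0.02,0],[-0.1,-0.027,0],[-0.1,-0.027,0],[-0.1,-0.027,0],[-0.1,-0.027,0],[-0.08,-0.025,0],[-0.035,-0.005,0],[0,0,0]],"rot":[[0,0,0],[0,0,0],[0,0,0],[0,0,0],[0,0,0],[0,0,0],[0,0,0],[0,0,0]],"fingers":[1,1,1,1,1,1,1,1]}'
python3 -m jog '{"offset":[[0,0,0],[0,0,0],[0,0,0],[0,0,0],[0,0,0],[0,0,0],[0,0,0],[0,0,0],[0,0,0],[0,0,0]],"rot":[[0,-0.133,0],[0,-0.133,0],[0,-0.133,0],[0,-0.133,0],[0,-0.133,0],[0,-0.133,0],[0,-0.133,0],[0,-0.133,0],[0,-0.133,0],[0,-0.133,0]],"fingers":[1,1,1,1,1,1,1,1,1,1]}'
python3 -m jog '{"offset":[[0,0,0]],"rot":[[0,0,0]],"fingers":[1]}'
python3 - <<'E'
from h import *
go((.61,.327,.060))
o=arm.get_obs(); print(R.from_quat(o['eef_rot']).as_matrix().round(3)[:,2], o['joints'].round(2))
E
```

```text
clock: 6.05
tool_pos: [0.611, 0.3247, 0.2232]
eef_rot: [-0.238, 0.971, -0.001, -0.002]
contact_force: [-0.4, -0.4, -1.8]
width: 0.217
grasp_force: 69.7
clock: 6.88
tool_pos: [0.6177, 0.3133, 0.2257]
eef_rot: [-0.208, 0.88, 0.085, 0.418]
contact_force: [1.0, -0.0, -0.4]
width: 0.216
grasp_force: 69.7
clock: 6.97
tool_pos: [0.6187, 0.3149, 0.2275]
eef_rot: [-0.209, 0.88, 0.085, 0.419]
contact_force: [-0.7, 0.8, -1.3]
width: 0.216
grasp_force: 69.7
t 6.97 tcp [0.6187 0.3149 0.2275] w 0.216 F [-0.7  0.8 -1.3] g 69.7
yaw(y) 116.0 rot units [-0.0304  1.1244  0.0144] | off units before rot [0.4357 0.0632 0.347 ] after rot [0.0085 0.0489 0.5584] dist mm 168.2
[ 0.702  0.324 -0.635] [-1.19  0.05  0.64  2.11  0.55  0.13  0.96]
```

```bash
python3 -m jog '{"offset":[[0.07,0.0125,0.055],[0.07,0.0125,0.055],[0.07,0.0125,0.055],[0.07,0.0125,0.055],[0.04,0.0125,0.03],[0,0,0],[0,0,0]],"rot":[[0,0,0],[0,0,0],[0,0,0],[0,0,0],[0,0,0],[0,0,0],[0,0,0]],"fingers":[1,1,1,1,1,1,1]}'
python3 -m jog '{"offset":[[0,0,0],[0,0,0]],"rot":[[0,-0.1,0],[0,0,0]],"fingers":[1,1]}'
python3 - <<'E'
from h import *
go((.61,.327,.060))
o=arm.get_obs(); print(R.from_quat(o['eef_rot']).as_matrix().round(3)[:,2], o['joints'].round(2))
E
```

```text
clock: 7.55
tool_pos: [0.6184, 0.3211, 0.1775]
eef_rot: [-0.207, 0.882, 0.08, 0.416]
contact_force: [0.2, -0.4, -0.2]
width: 0.218
grasp_force: 69.7
clock: 7.72
tool_pos: [0.6178, 0.3146, 0.1726]
eef_rot: [-0.205, 0.883, 0.073, 0.416]
contact_force: [-0.1, 0.7, -1.2]
width: 0.212
grasp_force: 69.7
t 7.72 tcp [0.6178 0.3146 0.1726] w 0.212 F [-0.1  0.7 -1.2] g 69.7
yaw(y) 114.99 rot units [-0.0486  1.1084  0.0226] | off units before rot [0.2891 0.0635 0.2357] after rot [0.006  0.0483 0.3752] dist mm 113.5
[ 0.704  0.299 -0.644] [-1.16  0.16  0.61  2.15  1.55  0.06 -0.09]
```

```bash
python3 -m jog '{"offset":[[0.03,0.0125,0.024],[0.03,0.0125,0.024],[0.03,0.0125,0.024],[0.03,0.0125,0.024],[0.03,0.0125,0.024],[0.03,0.0,0.024],[0.03,0.0,0.024],[0.02,0,0.016],[0,0,0]],"rot":[[0,0,0],[0,0,0],[0,0,0],[0,0,0],[0,0,0],[0,0,0],[0,0,0],[0,0,0],[0,0,0]],"fingers":[1,1,1,1,1,1,1,1,1]}'
python3 - <<'E'
from h import *
go((.61,.327,.060))
o=arm.get_obs(); print(R.from_quat(o['eef_rot']).as_matrix().round(3)[:,2], o['joints'].round(2))
E
```

```text
clock: 8.47
tool_pos: [0.6102, 0.3226, 0.0897]
eef_rot: [-0.204, 0.885, 0.07, 0.413]
contact_force: [-0.1, -0.5, -0.7]
width: 0.216
grasp_force: 68.2
t 8.47 tcp [0.6102 0.3226 0.0897] w 0.216 F [-0.1 -0.5 -0.7] g 68.2
yaw(y) 114.79 rot units [-0.0533  1.0999  0.0246] | off units before rot [0.0713 0.0179 0.0681] after rot [-0.0054  0.0135  0.0992] dist mm 30.1
[ 0.703  0.293 -0.649] [-0.63  0.3   0.01  2.18  2.41  0.25 -0.95]
```

```bash
python3 -m jog '{"offset":[[0,0,0],[0,0,0],[0,0,0],[0,0,0],[0,0,0]],"rot":[[0,-0.08,0],[0,-0.08,0],[0,-0.08,0],[0,-0.08,0],[0,0,0]],"fingers":[1,1,1,1,1]}'
python3 - <<'E'
from h import *
go((.61,.327,.060))
o=arm.get_obs(); print(R.from_quat(o['eef_rot']).as_matrix().round(3)[:,2], o['joints'].round(2))
E
```

```text
clock: 8.88
tool_pos: [0.6102, 0.3213, 0.0895]
eef_rot: [-0.193, 0.826, 0.093, 0.522]
contact_force: [-1.1, -0.5, -2.8]
width: 0.216
grasp_force: 68.4
t 8.88 tcp [0.6102 0.3213 0.0895] w 0.216 F [-1.1 -0.5 -2.8] g 68.4
yaw(y) 114.65 rot units [-0.0549  1.4217  0.0343] | off units before rot [0.0843 0.0224 0.0492] after rot [-0.0072  0.0177  0.0983] dist mm 30.0
[ 0.826  0.356 -0.438] [-0.45  0.42 -0.2   2.31  2.78  0.74 -1.27]
```

```bash
python3 -m jog '{"offset":[[0.03,0.006,0.018],[0.03,0.006,0.018],[0.03,0.006,0.018],[0.01,0.002,0.006],[0,0,0]],"rot":[[0,0,0],[0,0,0],[0,0,0],[0,0,0],[0,0,0]],"fingers":[1,1,1,1,1]}'
python3 - <<'E'
from h import *
go((.61,.327,.046))
o=arm.get_obs(); print(R.from_quat(o['eef_rot']).as_matrix().round(3)[:,2], o['joints'].round(2))
E
```

```text
clock: 9.3
tool_pos: [0.6125, 0.3291, 0.0564]
eef_rot: [-0.194, 0.825, 0.095, 0.522]
contact_force: [-0.1, -0.5, -1.1]
width: 0.217
grasp_force: 68.4
t 9.3 tcp [0.6125 0.3291 0.0564] w 0.217 F [-0.1 -0.5 -1.1] g 68.4
yaw(y) 114.77 rot units [-0.0525  1.4223  0.0328] | off units before rot [ 0.0359 -0.0012  0.006 ] after rot [ 0.0103 -0.0028  0.0348] dist mm 10.9
[ 0.825  0.358 -0.438] [-0.46  0.52 -0.2   2.29  2.8   0.82 -1.29]
```

```bash
python3 -m jog '{"offset":[[0.015,0,0.007],[0.012,0,0.006],[0,0,0]],"rot":[[0,0,0],[0,0,0],[0,0,0]],"fingers":[1,1,1]}'
python3 -m jog '{"offset":[[0.006,0,0.003],[0,0,0]],"rot":[[0,0,0],[0,0,0]],"fingers":[1,1]}'
```

```text
clock: 9.55
tool_pos: [0.6121, 0.3291, 0.0477]
eef_rot: [-0.194, 0.825, 0.096, 0.522]
contact_force: [1.0, -0.5, -1.0]
width: 0.214
grasp_force: 68.4
clock: 9.72
tool_pos: [0.6121, 0.3292, 0.0459]
eef_rot: [-0.194, 0.825, 0.096, 0.522]
contact_force: [-0.2, -0.7, -1.1]
width: 0.213
grasp_force: 68.4
```

```bash
python3 -m jog '{"offset":[[0,0,0],[0,0,0],[0,0,0],[0,0,0],[0,0,0],[0,0,0],[0,0,0],[0,0,0]],"rot":[[0,0,0],[0,0,0],[0,0,0],[0,0,0],[0,0,0],[0,0,0],[0,0,0],[0,0,0]],"fingers":[0.72,0.65,0.6,0.6,0.6,0.5,0.5,0.5]}'
python3 - <<'E'
from h import *
im,p=snap("scene","s2"); im2,_=snap("side","d2")
o=np.hstack([cv2.resize(im[250:450,250:450],None,fx=2,fy=2),cv2.resize(im2[120:320,200:400],None,fx=2,fy=2)]); cv2.imwrite("pics/c2.png",o)
E
```

```text
clock: 10.38
tool_pos: [0.612, 0.3295, 0.0461]
eef_rot: [-0.194, 0.825, 0.097, 0.523]
contact_force: [0.3, 0.6, 0.2]
width: 0.498
grasp_force: 0.0
```

View pics/c2.png

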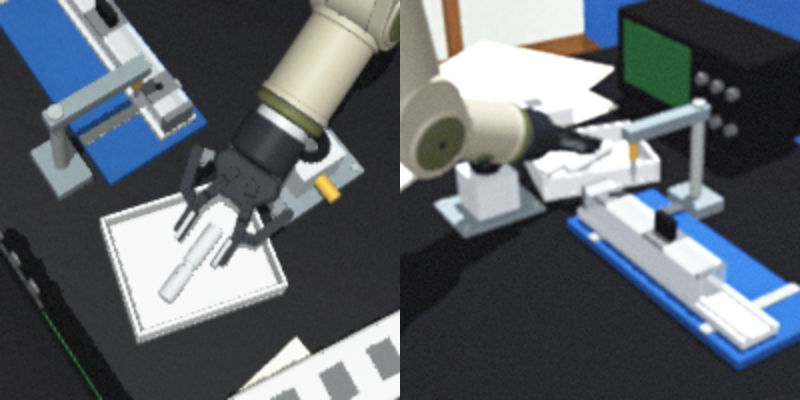

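```bash
python3 -m jog '{"offset":[[-0.05,0,-0.025],[-0.09,0,-0.044],[-0.09,0,-0.044],[-0.09,0,-0.044],[-0.09,0,-0.044],[-0.05,0,-0.025],[0,0,0]],"rot":[[0,0,0],[0,0,0],[0,0,0],[0,0,0],[0,0,0],[0,0,0],[0,0,0]],"fingers":[0.5,0.5,0,0,0,0,0]}'
python3 -m jog '{"offset":[[0,0,0],[0,0,0],[0,0,0],[0,0,0],[0,0,0],[0,0,0],[0,0,0],[0,0,0],[0,0,0],[0,0,0]],"rot":[[0,0.14,0],[0,0.14,0],[0,0.14,0],[0,0.14,0],[0,0.14,0],[0,0.14,0],[0,0.14,0],[0,0.14,0],[0,0.14,0],[0,0.14,0]],"fingers":[0,0,0,0,0,0,0,0,0,0]}'
python3 -m jog '{"offset":[[0,0,0],[0,0,0]],"rot":[[0,0,0],[0,0,0]],"fingers":[0,0]}'
python3 - <<'E'
from h import *
go((.58,-.12,.3),6)
print(arm.get_obs()['joints'].round(2))
im,p=snap("scene","s3"); b=im.copy()
c=[]
for k,u in (("c1",(243,164)),("c2",(281,151)),("c3",(252,193))):
    pass
cv2.imwrite("pics/c3.png",np.hstack([cv2.resize(im[300:440,280:420],None,fx=2.8,fy=2.8),cv2.resize(im[130:230,220:320],(392,392))]))
E
```

```text
clock: 11.07
tool_pos: [0.6097, 0.3363, 0.2062]
eef_rot: [-0.193, 0.823, 0.098, 0.526]
contact_force: [-0.6, 0.6, -0.1]
width: 1.003
grasp_force: 0.0
clock: 11.9
tool_pos: [0.6315, 0.293, 0.1953]
eef_rot: [-0.175, 0.919, -0.003, 0.354]
contact_force: [1.0, -0.9, -0.4]
width: 1.0
grasp_force: 0.0
clock: 12.07
tool_pos: [0.6339, 0.2931, 0.1976]
eef_rot: [-0.173, 0.917, -0.003, 0.358]
contact_force: [-1.1, -0.4, -0.2]
width: 0.997
grasp_force: 0.0
t 12.07 tcp [0.6339 0.2931 0.1976] w 0.997 F [-1.1 -0.4 -0.2] g 0.0
yaw(y) 108.61 rot units [-0.7474  0.6631 -1.5783] | off units before rot [ 0.3398 -1.2814 -0.5363] after rot [ 1.3508  0.3225 -0.3412] dist mm 429.0
[-0.57  0.16 -0.07  1.95  0.74  0.46  0.73]
```

View pics/c3.png

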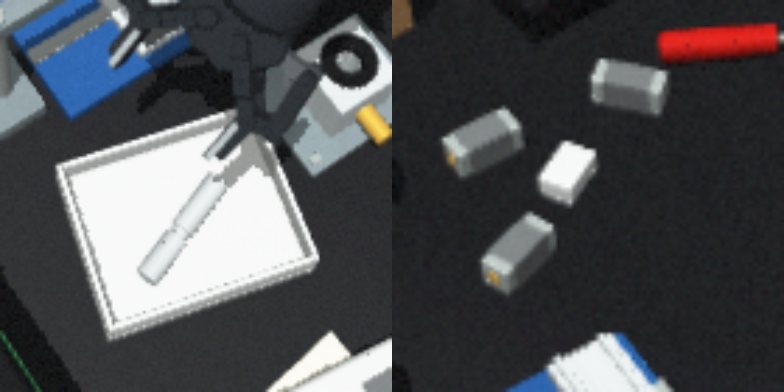

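```bash
python3 -m jog '{"offset":[[-0.04,0,-0.05],[-0.04,0,-0.05],[-0.03,0,-0.06],[-0.02,0,-0.06],[-0.02,0,-0.06],[0,0,0],[0,0,0],[0,0,0],[0,0,0],[0,0,0]],"rot":[[0,0,0],[0,0,0],[0,0,0],[0,0,0],[0,0.1,0],[0,0.1,0],[0,0.1,0],[0,0.1,0],[0,0.1,0],[0,0.1,0]],"fingers":[0,0,0,0,0,0,0,0,0,0]}'
python3 -m jog '{"offset":[[0,0,0],[0,0,0],[0,0,0],[0,0,0]],"rot":[[0,0.1,0],[0,0.1,0],[0,0.1,0],[0,0,0]],"fingers":[0,0,0,0]}'
python3 - <<'E'
from h import *
go((.57,-.12,.32))
go((.57,-.12,.32),6)
print(arm.get_obs()['joints'].round(2))
E
```

```text
clock: 12.95
tool_pos: [0.6092, 0.2959, 0.2893]
eef_rot: [-0.167, 0.976, -0.046, 0.133]
contact_force: [0.5, 0.2, -0.8]
width: 0.998
grasp_force: 0.0
clock: 13.28
tool_pos: [0.6104, 0.2954, 0.285]
eef_rot: [-0.159, 0.985, -0.068, 0.015]
contact_force: [1.3, -0.1, -2.1]
width: 0.997
grasp_force: 0.0
t 13.28 tcp [0.6104 0.2954 0.285 ] w 0.997 F [ 1.3 -0.1 -2.1] g 0.0
yaw(y) 108.36 rot units [-0.176   0.0091  0.0006] | off units before rot [ 0.5644 -1.2756  0.0558] after rot [ 0.564  -1.2717 -0.1165] dist mm 418.8
t 13.28 tcp [0.6104 0.2954 0.285 ] w 0.997 F [ 1.3 -0.1 -2.1] g 0.0
yaw(y) 108.36 rot units [-0.1543 -0.1116 -1.7218] | off units before rot [ 0.5644 -1.2756  0.0558] after rot [ 1.3629  0.2787 -0.1165] dist mm 418.8
[-0.51  0.51 -0.1   1.08  0.18  1.59  1.29]
```

```bash
python3 -m jog '{"offset":[[0,0,-0.06],[0,0,-0.06],[0.06,-0.12,0],[0.06,-0.12,0],[0.05,-0.12,0],[0.05,-0.12,0],[0.05,-0.12,0],[0.05,-0.12,0],[0.05,-0.12,0],[0.05,-0.12,0]],"rot":[[-0.09,0,0],[-0.086,0,0],[0,0,0],[0,0,0],[0,0,0],[0,0,0],[0,0,0],[0,0,0],[0,0,0],[0,0,0]],"fingers":[0,0,0,0,0,0,0,0,0,0]}'
python3 -m jog '{"offset":[[0.05,-0.12,0],[0.05,-0.1,0],[0.04,-0.08,0],[0,0,0],[0,0,0],[0,0,0],[0,0,0],[0,0,0],[0,0,0],[0,0,0]],"rot":[[0,0,0],[0,0,0],[0,0,0],[0,0,0.15],[0,0,0.15],[0,0,0.15],[0,0,0.15],[0,0,0.15],[0,0,0.15],[0,0,0.15]],"fingers":[0,0,0,0,0,0,0,0,0,0]}'
python3 -m jog '{"offset":[[0,0,0],[0,0,0],[0,0,0],[0,0,0],[0,0,0],[0,0,0],[0,0,0],[0,0,0],[0,0,0],[0,0,0]],"rot":[[0,0,0.15],[0,0,0.15],[0,0,0.15],[0,0,0.15],[0,0,0.15],[0,0,0.15],[0,0,0.15],[0,0,0.15],[0,0,0],[0,0,0]],"fingers":[0,0,0,0,0,0,0,0,0,0]}'
python3 - <<'E'
from h import *
go((.57,-.12,.32),6)
print(arm.get_obs()['joints'].round(2))
im,p=snap("wrist","w4"); np.save("w4.npy",p,allow_pickle=True)
E
```

```text
clock: 14.12
tool_pos: [0.5797, -0.016, 0.3204]
eef_rot: [-0.161, 0.987, 0.002, 0.007]
contact_force: [1.1, -0.9, 0.0]
width: 1.002
grasp_force: 0.0
clock: 14.95
tool_pos: [0.5691, -0.1128, 0.3187]
eef_rot: [0.251, 0.968, 0.005, 0.004]
contact_force: [0.2, 0.6, -0.5]
width: 0.999
grasp_force: 0.0
clock: 15.78
tool_pos: [0.5693, -0.1119, 0.3192]
eef_rot: [0.658, 0.753, 0.007, 0.001]
contact_force: [0.4, -1.0, -0.5]
width: 0.999
grasp_force: 0.0
t 15.78 tcp [ 0.5693 -0.1119  0.3192] w 0.999 F [ 0.4 -1.  -0.5] g 0.0
yaw(y) 7.63 rot units [ 0.0148 -0.0105  0.0362] | off units before rot [-0.0269 -0.0014 -0.003 ] after rot [-0.0269 -0.0006 -0.0028] dist mm 8.1
[-0.06  0.26  0.26  1.36 -0.08  1.53  0.33]
```

View pics/w4.png

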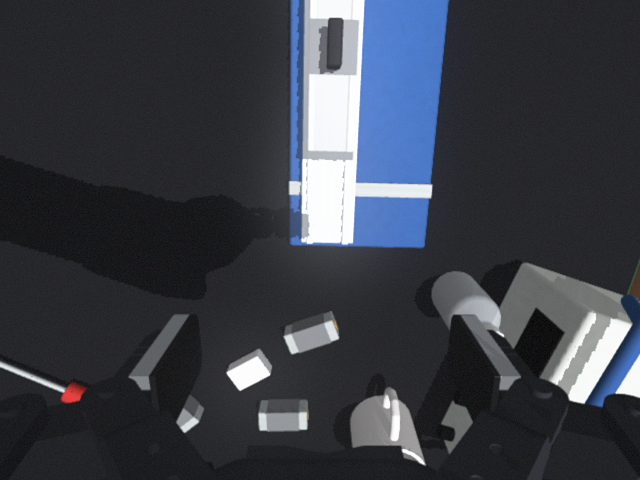

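```bash
python3 - <<'E'
from h import *
p=np.load("w4.npy",allow_pickle=True).item(); im=cv2.imread("pics/w4.png"); g=im.astype(int).mean(2); sat=im.max(2).astype(int)-im.min(2)
f=lambda u,z:ray("wrist",u,z,p).round(4)
for r in (100,120,175,205,225,235):
    print(r,g[r,296:364].astype(int).tolist())
print("col",g[140:250,328].astype(int).tolist())
m=((g>85)&(sat<60)).astype(np.uint8); m[:300]=0
for c in cv2.findContours(m,0,2)[0]:
    if 300<cv2.contourArea(c)<3000: print(cv2.minAreaRect(c),f(cv2.minAreaRect(c)[0],.02))
E
```

```text
100 [139, 128, 94, 88, 93, 91, 106, 144, 177, 177, 176, 175, 202, 246, 254, 253, 253, 253, 253, 249, 248, 248, 249, 249, 249, 249, 249, 249, 249, 249, 250, 250, 249, 249, 249, 250, 249, 249, 250, 249, 250, 249, 250, 249, 249, 249, 249, 250, 250, 250, 249, 242, 232, 248, 255, 254, 254, 254, 254, 254, 254, 255, 255, 241, 156, 141, 141, 140]
120 [130, 111, 90, 90, 91, 93, 116, 160, 176, 180, 175, 178, 216, 251, 253, 253, 253, 253, 250, 246, 248, 248, 248, 248, 248, 249, 249, 249, 249, 249, 249, 249, 249, 249, 249, 249, 249, 249, 249, 249, 249, 249, 249, 249, 249, 249, 249, 249, 249, 250, 245, 231, 246, 255, 254, 254, 254, 254, 254, 254, 254, 255, 241, 156, 141, 141, 144, 143]
175 [136, 134, 129, 97, 92, 117, 216, 255, 254, 254, 249, 230, 254, 253, 253, 253, 253, 253, 253, 253, 253, 253, 253, 253, 253, 253, 253, 253, 253, 254, 253, 253, 253, 253, 253, 253, 253, 253, 253, 253, 253, 253, 253, 253, 254, 255, 253, 191, 224, 255, 254, 253, 253, 253, 253, 253, 253, 253, 255, 254, 161, 136, 139, 142, 141, 140, 142, 143]
205 [137, 137, 124, 94, 95, 158, 244, 255, 254, 251, 210, 242, 253, 253, 25
[... 1676 characters left out ...]
953216552734, 45.103797912597656), 36.46923828125) [ 0.7715 -0.3905  0.02  ]
((283.0, 415.5), (31.0, 50.0), 90.0) [ 0.5601 -0.401   0.02  ]
((31.711502075195312, 376.92742919921875), (70.76228332519531, 6.226407527923584), 22.2490234375) [ 0.2579 -0.3835  0.02  ]
((627.0, 375.5), (43.0, 24.0), 90.0) [ 0.9673 -0.2922  0.02  ]
((248.9261016845703, 369.8656311035156), (29.747533798217773, 43.37268829345703), 61.189208984375) [ 0.513  -0.3416  0.02  ]
((156.8056182861328, 348.2550048828125), (23.779367446899414, 86.87913513183594), 27.49913787841797) [ 0.404  -0.3261  0.02  ]
((310.7574768066406, 333.5380859375), (29.88503646850586, 54.6977424621582), 70.76932525634766) [ 0.5801 -0.2843  0.02  ]
```

```bash
python3 - <<'E'
import cv2
im=cv2.imread("pics/w4.png"); a=cv2.resize(im[130:260,285:375],None,fx=4.5,fy=4.5,interpolation=2); b=cv2.resize(im[300:445,150:350],None,fx=2,fy=2)
import numpy as np
b=cv2.copyMakeBorder(b,0,a.shape[0]-b.shape[0],0,0,0) if b.shape[0]<a.shape[0] else b[:a.shape[0]]
o=np.hstack([a,b[:,:390]]); print(o.shape); cv2.imwrite("pics/c4.png",o)
E
```

```text
(585, 795, 3)
```

View pics/c4.png

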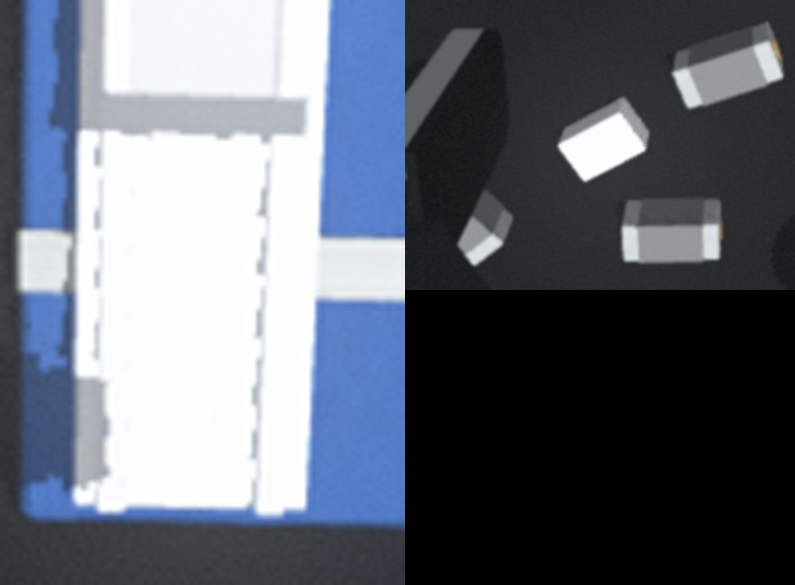

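```bash
python3 - <<'E'
from h import *
p=np.load("w4.npy",allow_pickle=True).item()
f=lambda u,z:ray("wrist",u,z,p).round(4)
L=[f((301.4,175),.037),f((300.8,205),.037),f((300.9,230),.037)]
Q=[f((355.9,175),.037),f((354.4,205),.037),f((353,235),.037)]
for a,b in zip(L,Q): print(a,b,(a+b)/2)
v=Q[0]-Q[2]; print("az",np.degrees(np.arctan2(v[1],v[0])))
print("mouth",f((328,159.5),.032),f((328,151),.068),"end",f((327,242.3),.032))
# handle top & tube edges
print("handle top",f((335,43),.096))
print(f((308.5,100),.068),f((307.8,120),.068),f((359.6,100),.068),f((358.8,120),.068))
# cells: top-face corners by crop px (2x, offset 150,300, crop offset x 405)
def c(u): return ((u[0]-405)/2+150,u[1]/2+300)
for n,P in (("A",[(688,108),(782,80),(767,38),(675,70)]),("B",[(624,262),(720,260),(720,224),(624,226)]),("er",[(585,181),(648,145),(630,110),(558,148)])):
    print(n,[f(c(u),.026 if n!='er' else .02)[:2] for u in P], np.mean([f(c(u),.026) for u in P],0))
E
```

```text
[ 0.5481 -0.1006  0.037 ] [ 0.602  -0.0935  0.037 ] [ 0.57505 -0.09705  0.037  ]
[ 0.551 -0.131  0.037] [ 0.6052 -0.1239  0.037 ] [ 0.5781  -0.12745  0.037  ]
[ 0.5542 -0.1572  0.037 ] [ 0.6086 -0.1555  0.037 ] [ 0.5814  -0.15635  0.037  ]
az 96.07634482114905
mouth [ 0.5725 -0.0825  0.032 ] [ 0.5702 -0.0713  0.068 ] end [ 0.5832 -0.1684  0.032 ]
handle top [0.5634 0.0146 0.096 ]
[ 0.5472 -0.0299  0.068 ] [ 0.5487 -0.0468  0.068 ] [ 0.5918 -0.0239  0.068 ] [ 0.5938 -0.0408  0.068 ]
A [array([ 0.5609, -0.3102]), array([ 0.6125, -0.2851]), array([ 0.6003, -0.2597]), array([ 0.5507, -0.2865])] [ 0.5811   -0.285375  0.026   ]
B [array([ 0.5337, -0.4224]), array([ 0.5923, -0.4136]), array([ 0.5891, -0.3874]), array([ 0.5313, -0.3961])] [ 0.5616   -0.404875  0.026   ]
er [array([ 0.5047, -0.3716]), array([ 0.54  , -0.3418]), array([ 0.5272, -0.3195]), array([ 0.4869, -0.3506])] [ 0.5153   -0.341725  0.026   ]
```

```bash
python3 -m jog '{"offset":[[-0.1,-0.007,0.05],[-0.1,-0.007,0.05],[-0.1,-0.007,0.05],[-0.1,-0.007,0.05],[-0.1,-0.007,0.05],[-0.08,-0.006,0.05],[0,0,0.05],[0,0,0.05],[0,0,0.05],[0,0,0.05]],"rot":[[0.015,-0.01,0],[0,0,0],[0,0,0],[0,0,0],[0,0,0],[0,0,0],[0,0,0],[0,0,0],[0,0,0],[0,0,0]],"fingers":[0,0,0,0,0,0,0,0,0,0]}'
python3 -m jog '{"offset":[[0,0,0],[0,0,0],[0,0,0],[0,0,0],[0,0,0],[0,0,0],[0,0,0],[0,0,0],[0,0,0],[0,0,0]],"rot":[[0,0,0.15],[0,0,0.15],[0,0,0.15],[0,0,0.15],[0,0,0.15],[0,0,0.15],[0,0,0.15],[0,0,0.15],[0,0,0.15],[0,0,0.15]],"fingers":[0.3,0.3,0.3,0.3,0.3,0.3,0.3,0.3,0.3,0.3]}'
python3 -m jog '{"offset":[[0,0,0],[0,0,0]],"rot":[[0,0,0.069],[0,0,0]],"fingers":[0.3,0.3]}'
python3 - <<'E'
from h import *
go((.5805,-.285,.010),-63)
im,p=snap("wrist","w5"); np.save("w5.npy",p,allow_pickle=True)
print(np.linalg.inv(p["world_to_cam"])[:3].round(3))
E
```

```text
clock: 16.67
tool_pos: [0.5806, -0.2851, 0.1678]
eef_rot: [0.658, 0.753, 0.001, -0.001]
contact_force: [0.5, 0.3, 0.5]
width: 1.0
grasp_force: 0.0
clock: 17.5
tool_pos: [0.5806, -0.2848, 0.1686]
eef_rot: [0.966, 0.258, -0.0, -0.001]
contact_force: [-0.9, -0.4, -0.1]
width: 0.698
grasp_force: 0.0
clock: 17.67
tool_pos: [0.5807, -0.2847, 0.1686]
eef_rot: [0.972, 0.233, -0.0, -0.001]
contact_force: [0.0, 0.4, 0.0]
width: 0.701
grasp_force: 0.0
t 17.67 tcp [ 0.5807 -0.2847  0.1686] w 0.701 F [0.  0.4 0. ] g 0.0
yaw(y) -63.04 rot units [-0.0031 -0.0004 -0.0009] | off units before rot [-0.0013  0.002   0.5286] after rot [-0.0011  0.0007  0.5286] dist mm 158.6
[[ 0.454 -0.852 -0.262  0.648]
 [-0.891 -0.434 -0.131 -0.252]
 [-0.002  0.294 -0.956  0.31 ]]
```

View pics/w5.png

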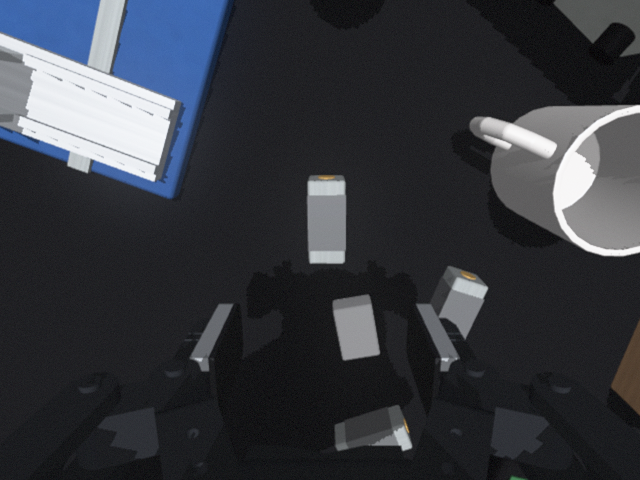

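```bash
python3 - <<'E'
from h import *
p=np.load("w5.npy",allow_pickle=True).item()
f=lambda u,z:ray("wrist",u,z,p).round(4)
P=[f(u,.026) for u in ((308,181),(345,181),(345,263),(308,263))]; print(P, np.mean(P,0))
print("ledge", [f(u,.037) for u in ((182,104),(153,180))], f((167,142),.034))
E
```

```text
[array([ 0.6014, -0.2621,  0.026 ]), array([ 0.6127, -0.2843,  0.026 ]), array([ 0.5608, -0.3116,  0.026 ]), array([ 0.5488, -0.2881,  0.026 ])] [ 0.580925 -0.286525  0.026   ]
ledge [array([ 0.6106, -0.1718,  0.037 ]), array([ 0.5583, -0.1722,  0.037 ])] [ 0.5843 -0.1708  0.034 ]
```

```bash
python3 -m jog '{"offset":[[-0.001,0.005,0.1],[0,0,0.1],[0,0,0.12],[0,0,0.12],[0,0,0.06],[0,0,0.026],[0,0,0],[0,0,0],[0,0,0],[0,0,0]],"rot":[[0,0,0],[0,0,0],[0,0,0],[0,0,0],[0,0,0],[0,0,0],[0,0,0],[0,0,0],[0,0,0],[0,0,0]],"fingers":[0.3,0.3,0.3,0.3,0.3,0.3,0.4,0.7,1,1]}' 60
python3 -m jog '{"offset":[[0,0,0],[0,0,0]],"rot":[[0,0,0],[0,0,0]],"fingers":[1,1]}'
python3 -m jog '{"offset":[[0,0,-0.06],[0,0,-0.1],[0,0,-0.1],[0,0,-0.06],[0,0,0]],"rot":[[0,0,0],[0,0,0],[0,0,0],[0,0,0],[0,0,0]],"fingers":[1,1,1,1,1]}'
python3 -m jog '{"offset":[[0,0,0],[0,0,0],[0,0,0],[0,0,0],[0,0,0],[0,0,0],[0,0,0],[0,0,0],[0,0,0],[0,0,0]],"rot":[[0,0,-0.153],[0,0,-0.153],[0,0,-0.153],[0,0,-0.153],[0,0,-0.153],[0,0,-0.153],[0,0,-0.153],[0,0,-0.153],[0,0,-0.153],[0,0,-0.153]],"fingers":[1,1,1,1,1,1,1,1,1,1]}'
python3 -m jog '{"offset":[[0,0,0],[0,0,0]],"rot":[[0,0,0],[0,0,0]],"fingers":[1,1]}'
python3 - <<'E'
from h import *
go((.583,-.23,.10),6)
im,p=snap("wrist","w6"); np.save("w6.npy",p,allow_pickle=True)
E
```

```text
clock: 18.55
tool_pos: [0.583, -0.2863, 0.0137]
eef_rot: [0.972, 0.234, 0.002, -0.001]
contact_force: [-0.3, -0.1, -0.2]
width: 0.283
grasp_force: 60.3
clock: 18.72
tool_pos: [0.583, -0.2862, 0.0137]
eef_rot: [0.972, 0.234, 0.002, -0.001]
contact_force: [-0.6, 0.4, 7.6]
width: 0.285
grasp_force: 61.3
clock: 19.13
tool_pos: [0.5842, -0.2874, 0.1134]
eef_rot: [0.972, 0.233, 0.004, 0.001]
contact_force: [-0.4, -1.0, -0.0]
width: 0.284
grasp_force: 60.4
clock: 19.97
tool_pos: [0.5815, -0.2856, 0.107]
eef_rot: [0.668, 0.744, 0.001, -0.001]
contact_force: [-0.1, 0.0, -0.4]
width: 0.281
grasp_force: 60.4
clock: 20.13
tool_pos: [0.5815, -0.2857, 0.1071]
eef_rot: [0.672, 0.741, 0.001, -0.001]
contact_force: [0.2, -0.2, -0.7]
width: 0.284
grasp_force: 60.4
t 20.13 tcp [ 0.5815 -0.2857  0.1071] w 0.284 F [ 0.2 -0.2 -0.7] g 60.4
yaw(y) 5.62 rot units [ 0.0005 -0.005  -0.0084] | off units before rot [0.1842 0.0233 0.0244] after rot [0.1841 0.0245 0.0236] dist mm 56.2
```

View pics/w6.png

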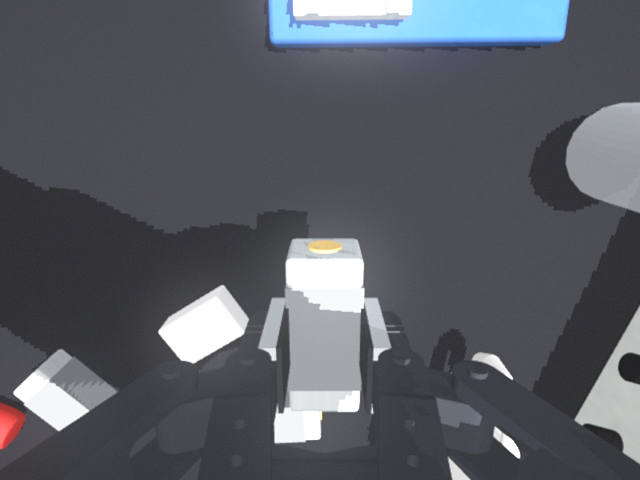

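```bash
python3 -m jog '{"offset":[[0.06,0.01,0],[0.07,0.015,0],[0.05,0.01,0],[0,0,0],[0,0,0]],"rot":[[0,0,-0.008],[0,0,0],[0,0,0],[0,0,0],[0,0,0]],"fingers":[1,1,1,1,1]}'
python3 - <<'E'
from h import *
go((.589,-.23,.10),6)
im,p=snap("wrist","w7"); np.save("w7.npy",p,allow_pickle=True)
cv2.imwrite("pics/c7.png",cv2.convertScaleAbs(cv2.resize(im[0:260,190:470],None,fx=2.2,fy=2.2),alpha=.7))
E
```

```text
clock: 20.6
tool_pos: [0.5868, -0.2294, 0.1073]
eef_rot: [0.668, 0.744, 0.002, -0.001]
contact_force: [-0.6, -0.0, -0.7]
width: 0.288
grasp_force: 60.3
t 20.6 tcp [ 0.5868 -0.2294  0.1073] w 0.288 F [-0.6 -0.  -0.7] g 60.3
yaw(y) 6.19 rot units [ 0.0005 -0.0052  0.0042] | off units before rot [-0.0028  0.0071  0.0245] after rot [-0.0027  0.0072  0.0245] dist mm 7.7
```

View pics/c7.png

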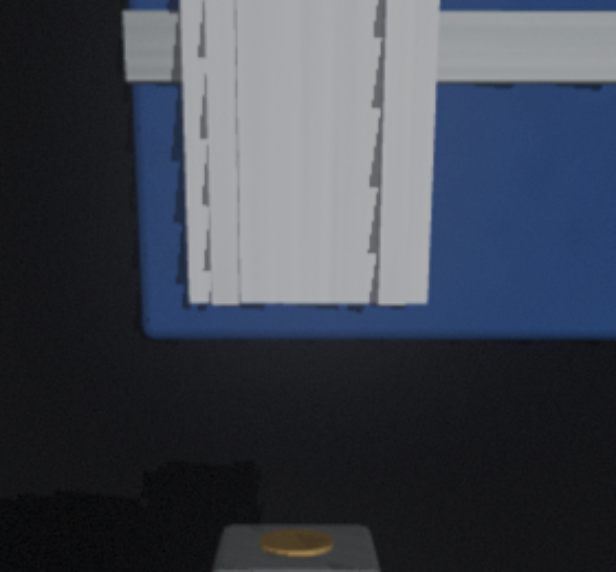

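```bash
python3 - <<'E'
from h import *
p=np.load("w7.npy",allow_pickle=True).item()
f=lambda u,z:ray("wrist",u,z,p).round(4)
s=lambda x,y:(190+x/2.2,y/2.2)
for x1,x2,y in ((238.5,380,290),(237,385,5),(212,409,290),(190,428,290)):
    a,b=f(s(x1,y),.037),f(s(x2,y),.037); print(a,b,(a+b)/2,np.linalg.norm(a-b))
print("end",f(s(309,303),.034))
im=cv2.imread("pics/w7.png").astype(int).mean(2)
for r in (10,70,120): print(im[r,268:392].astype(int).tolist())
# held cell front face centre
print("cell front", f((190+297/2.2,560/2.2),.107+.012))
E
```

```text
[ 0.5672 -0.1669  0.037 ] [ 0.5983 -0.1635  0.037 ] [ 0.58275 -0.1652   0.037  ] 0.031285300062489425
[ 0.5618 -0.111   0.037 ] [ 0.5917 -0.1077  0.037 ] [ 0.57675 -0.10935  0.037  ] 0.030081555810828706
[ 0.5614 -0.1675  0.037 ] [ 0.6046 -0.1628  0.037 ] [ 0.583   -0.16515  0.037  ] 0.043454919169180393
[ 0.5566 -0.1681  0.037 ] [ 0.6088 -0.1624  0.037 ] [ 0.5827  -0.16525  0.037  ] 0.05251028470690292
end [ 0.5831 -0.1682  0.034 ]
[193, 185, 145, 141, 204, 238, 236, 236, 237, 239, 238, 238, 231, 186, 164, 216, 240, 239, 238, 239, 239, 239, 238, 237, 239, 239, 240, 237, 214, 210, 239, 240, 239, 238, 238, 237, 237, 236, 237, 237, 237, 238, 239, 238, 239, 239, 239, 240, 239, 240, 240, 240, 242, 241, 242, 242, 242, 241, 240, 239, 238, 236, 237, 239, 239, 239, 238, 240, 241, 242, 242, 242, 241, 241, 240, 238, 239, 241, 239, 238, 238, 238, 238, 238, 240, 240, 241, 243, 243, 243, 243, 232, 157, 145, 150, 140, 150, 208, 245, 244, 243, 243, 242, 243, 242, 242, 243, 243, 243, 244, 242, 238, 240, 241, 240, 240, 239, 240, 241, 241, 240, 231, 223, 222]
[73, 71, 70, 70, 67, 110, 194, 239, 240, 2
[... 526 characters left out ...]
3, 242, 244, 245, 235, 130, 106, 112, 109, 109]
[105, 106, 97, 71, 63, 67, 79, 160, 243, 240, 240, 241, 243, 243, 232, 152, 143, 173, 228, 237, 236, 235, 236, 236, 236, 237, 237, 238, 239, 230, 200, 224, 242, 242, 240, 240, 239, 238, 237, 238, 238, 240, 240, 240, 242, 243, 243, 241, 242, 242, 243, 242, 242, 242, 243, 243, 243, 243, 243, 242, 241, 240, 243, 242, 243, 243, 243, 243, 244, 244, 244, 243, 241, 239, 240, 241, 242, 240, 240, 239, 241, 242, 241, 241, 242, 243, 242, 244, 242, 242, 244, 239, 192, 137, 185, 244, 241, 240, 240, 240, 240, 242, 241, 241, 242, 243, 243, 241, 242, 243, 243, 244, 243, 244, 244, 246, 234, 125, 105, 108, 110, 110, 108, 109]
cell front [ 0.5837 -0.2002  0.119 ]
```

```bash
python3 -m jog '{"offset":[[0.08,0.009,0],[0.1,0,0],[0.1,0,0],[0.074,0,0],[0,0,0.06],[0,0,0.07],[0,0,0.04],[0,0,0],[0,0,0]],"rot":[[0,0,0.002],[0,0,0],[0,0,0],[0,0,0],[0,0,0],[0,0,0],[0,0,0],[0,0,0],[0,0,0]],"fingers":[1,1,1,1,1,1,1,1,1]}'
python3 - <<'E'
from h import *
go((.5783,-.1235,.0457),6.1)
E
```

```text
clock: 21.4
tool_pos: [0.5771, -0.1261, 0.0563]
eef_rot: [0.669, 0.743, 0.001, -0.002]
contact_force: [0.3, -0.3, 0.0]
width: 0.286
grasp_force: 60.4
t 21.4 tcp [ 0.5771 -0.1261  0.0563] w 0.286 F [ 0.3 -0.3  0. ] g 60.4
yaw(y) 5.97 rot units [-0.0018 -0.0043 -0.003 ] | off units before rot [0.008  0.0051 0.0354] after rot [0.0081 0.005  0.0354] dist mm 11.0
```

```bash
python3 -m jog '{"offset":[[0,0.005,0],[0,0,0.015],[0,0,0.01],[0,0,0]],"rot":[[0,0,-0.003],[0,0,0],[0,0,0],[0,0,0]],"fingers":[1,1,1,1]}'
python3 -m jog '{"offset":[[0,0,0.006],[0,0,0]],"rot":[[0,0,0],[0,0,0]],"fingers":[1,1]}'
python3 -m jog '{"offset":[[0,0,0.006],[0,0,0]],"rot":[[0,0,0],[0,0,0]],"fingers":[1,1]}'
```

```text
clock: 21.73
tool_pos: [0.5791, -0.1246, 0.049]
eef_rot: [0.668, 0.744, 0.001, -0.001]
contact_force: [0.1, -0.0, -0.9]
width: 0.285
grasp_force: 60.4
clock: 21.9
tool_pos: [0.5791, -0.1246, 0.0473]
eef_rot: [0.668, 0.745, 0.001, -0.001]
contact_force: [0.2, -0.2, -0.8]
width: 0.282
grasp_force: 60.4
clock: 22.07
tool_pos: [0.5793, -0.1246, 0.0457]
eef_rot: [0.668, 0.745, 0.001, -0.001]
contact_force: [-0.3, -0.2, -0.7]
width: 0.284
grasp_force: 60.3
```

```bash
python3 -m jog '{"offset":[[0,-0.002,0.006],[0,0,0]],"rot":[[0,0,0],[0,0,0]],"fingers":[1,1]}'
python3 -m jog '{"offset":[[0,0,0.005],[0,0,0]],"rot":[[0,0,0],[0,0,0]],"fingers":[1,1]}'
python3 -m jog '{"offset":[[0,0,0.004],[0,0,0]],"rot":[[0,0,0],[0,0,0]],"fingers":[1,1]}'
```

```text
clock: 22.23
tool_pos: [0.5797, -0.1245, 0.0456]
eef_rot: [0.667, 0.745, 0.002, -0.0]
contact_force: [-2.6, 0.9, 9.8]
width: 0.284
grasp_force: 61.6
clock: 22.4
tool_pos: [0.5808, -0.1244, 0.0455]
eef_rot: [0.667, 0.745, 0.003, 0.001]
contact_force: [-3.7, 2.0, 18.3]
width: 0.283
grasp_force: 62.6
clock: 22.57
tool_pos: [0.5818, -0.1243, 0.0454]
eef_rot: [0.667, 0.745, 0.004, 0.001]
contact_force: [-4.4, 2.8, 24.7]
width: 0.287
grasp_force: 63.4
```

```bash
python3 -m jog '{"offset":[[0,0,-0.015],[0,0,0]],"rot":[[0,0,0],[0,0,0]],"fingers":[1,1]}'
python3 -m jog '{"offset":[[0.015,0,0],[0.02,0,0],[0.025,0,0],[0.02,0,0],[0,0,0]],"rot":[[0,0,0],[0,0,0],[0,0,0],[0,0,0],[0,0,0]],"fingers":[1,1,1,1,1]}'
python3 - <<'E'
from h import *
go((.5756,-.098,.0457),6.1)
E
```

```text
clock: 22.73
tool_pos: [0.5794, -0.1247, 0.047]
eef_rot: [0.667, 0.745, 0.002, -0.0]
contact_force: [-0.7, 0.7, -0.8]
width: 0.286
grasp_force: 60.4
clock: 23.15
tool_pos: [0.5759, -0.0983, 0.0456]
eef_rot: [0.667, 0.745, 0.002, -0.002]
contact_force: [-1.1, 3.4, 2.8]
width: 0.285
grasp_force: 60.9
t 23.15 tcp [ 0.5759 -0.0983  0.0456] w 0.285 F [-1.1  3.4  2.8] g 60.9
yaw(y) 6.38 rot units [ 0.     -0.0062  0.0062] | off units before rot [ 0.0011 -0.0009 -0.0003] after rot [ 0.0011 -0.0009 -0.0003] dist mm 0.4
```

```bash
python3 -m jog '{"offset":[[0,0,0],[0,0,0],[0,0,0],[0,0,-0.05],[0,0,-0.1],[0,0,-0.05],[-0.08,0,0],[-0.11,0,0],[0,0,0],[0,0,0]],"rot":[[0,0,0],[0,0,0],[0,0,0],[0,0,0],[0,0,0],[0,0,0],[0,0,0],[0,0,0],[0,0,0],[0,0,0]],"fingers":[0.6,0.5,0.4,0.4,0.4,0.4,0.6,1,1,1]}'
python3 - <<'E'
from h import *
go((.5815,-.153,.041),6.1)
im,p=snap("wrist","w8"); np.save("w8.npy",p,allow_pickle=True)
f=lambda u,z:ray("wrist",u,z,p).round(4)
q=proj("wrist",(.578,-.12,.058),p); print(q)
print(im[:,int(q[0])].astype(int).mean(1).astype(int)[40:330:4].tolist())
E
```

```text
clock: 23.98
tool_pos: [0.5815, -0.1609, 0.1054]
eef_rot: [0.669, 0.743, 0.001, -0.001]
contact_force: [0.1, 0.9, -0.4]
width: 0.036
grasp_force: 0.0
t 23.98 tcp [ 0.5815 -0.1609  0.1054] w 0.036 F [ 0.1  0.9 -0.4] g 0.0
yaw(y) 5.96 rot units [-0.0005 -0.0031 -0.0031] | off units before rot [0.0256 0.003  0.2146] after rot [0.0262 0.0029 0.2145] dist mm 64.8
[326.47223271 187.40140149]
[237, 238, 237, 238, 237, 237, 238, 169, 168, 168, 168, 167, 142, 226, 173, 166, 164, 165, 168, 165, 162, 164, 164, 162, 162, 163, 161, 159, 161, 162, 161, 161, 159, 159, 159, 157, 160, 168, 214, 212, 209, 210, 172, 248, 248, 248, 248, 248, 248, 247, 247, 247, 247, 247, 246, 219, 155, 99, 62, 46, 46, 41, 41, 45, 46, 47, 44, 43, 44, 41, 37, 41, 36]
```

```bash
python3 -m jog '{"offset":[[0,0.003,0.08],[0,0,0.09],[0,0,0.045],[0,0,0],[0.04,0,0],[0.04,0,0],[0.04,0,0],[0.04,0,0],[0.04,0,0],[0,0,0]],"rot":[[0,0,-0.003],[0,0,0],[0,0,0],[0,0,0],[0,0,0],[0,0,0],[0,0,0],[0,0,0],[0,0,0],[0,0,0]],"fingers":[1,1,1,1,1,1,1,1,1,1]}'
python3 -m jog '{"offset":[[0.02,0,0],[0,0,0]],"rot":[[0,0,0],[0,0,0]],"fingers":[1,1]}'
```

```text
clock: 24.87
tool_pos: [0.5769, -0.0931, 0.042]
eef_rot: [0.665, 0.747, 0.002, -0.001]
contact_force: [0.7, 0.0, -0.5]
width: 0.002
grasp_force: 0.0
clock: 25.03
tool_pos: [0.5758, -0.0907, 0.0415]
eef_rot: [0.666, 0.746, 0.002, -0.001]
contact_force: [0.1, -0.5, 0.3]
width: 0.002
grasp_force: 0.0
```

```bash
python3 -m jog '{"offset":[[0.008,0,0],[0,0,0]],"rot":[[0,0,0],[0,0,0]],"fingers":[1,1]}'
python3 -m jog '{"offset":[[0.006,0,0],[0,0,0]],"rot":[[0,0,0],[0,0,0]],"fingers":[1,1]}'
python3 - <<'E'
from h import *
snap("wrist","w9"); go((.5756,-.098,.0457),6.1)
E
```

```text
clock: 25.2
tool_pos: [0.5754, -0.0896, 0.0413]
eef_rot: [0.667, 0.745, 0.001, -0.001]
contact_force: [0.3, 0.4, -0.1]
width: -0.001
grasp_force: 0.0
clock: 25.37
tool_pos: [0.5752, -0.0889, 0.0413]
eef_rot: [0.667, 0.745, 0.001, -0.001]
contact_force: [1.0, -3.7, 0.5]
width: -0.0
grasp_force: 1.9
t 25.42 tcp [ 0.5752 -0.0888  0.0413] w -0.001 F [ 0.5 -3.2  0.2] g 1.9
yaw(y) 6.3 rot units [ 0.0003 -0.0034  0.0045] | off units before rot [-0.0305 -0.002  -0.0149] after rot [-0.0305 -0.0019 -0.0148] dist mm 10.2
```

```bash
python3 -m jog '{"offset":[[-0.02,0,0],[0,0,-0.1],[0,0,-0.1],[0,0,-0.1],[-0.05,-0.01,-0.12],[-0.12,-0.02,0],[-0.12,-0.02,0],[-0.12,-0.02,0],[-0.12,-0.02,0],[-0.12,-0.02,0]],"rot":[[0,0,0],[0,0,0],[0,0,0],[0,0,0],[0,0,0],[0,0,0],[0,0,0],[0,0,0],[0,0,0],[0,0,0]],"fingers":[1,1,1,0.8,0.6,0.3,0.3,0.3,0.3,0.3]}'
python3 -m jog '{"offset":[[-0.12,-0.02,0],[-0.12,-0.02,0],[-0.1,-0.01,0],[0,0,0],[0,0,0],[0,0,0],[0,0,0],[0,0,0],[0,0,0],[0,0,0]],"rot":[[0,0,0],[0,0,0],[0,0,0],[0,0,0.15],[0,0,0.15],[0,0,0.15],[0,0,0.15],[0,0,0.15],[0,0,0.15],[0,0,0.15]],"fingers":[0.3,0.3,0.3,0.3,0.3,0.3,0.3,0.3,0.3,0.3]}'
python3 -m jog '{"offset":[[0,0,0],[0,0,0],[0,0,0],[0,0,0],[0,0,0],[0,0,0],[0,0,0],[0,0,0]],"rot":[[0,0,0.15],[0,0,0.15],[0,0,0.15],[0,0,0.15],[0,0,0.15],[0,0,0.15],[0,0,0],[0,0,0]],"fingers":[0.3,0.3,0.3,0.3,0.3,0.3,0.3,0.3]}'
cat >> h.py <<'E'
def cells(tag,z=.026):
    im,p=snap("wrist",tag); g=im.astype(int).mean(2); sat=im.max(2).astype(int)-im.min(2)
    m=((g>70)&(sat<60)).astype(np.uint8); m=cv2.morphologyEx(m,cv2.MORPH_OPEN,np.ones((3,3)))
    for c in cv2.findContours(m,0,2)[0]:
        if 700<cv2.contourArea(c)<12000:
            r=cv2.minAreaRect(c); b=cv2.boxPoints(r); P=np.array([ray("wrist",u,z,p)[:2] for u in b]); e=[P[1]-P[0],P[2]-P[1]]; l=[np.linalg.norm(v) for v in e]
            v=e[int(np.argmax(l))]; print("px",np.round(r[0]),"c",P.mean(0).round(4),"LxW mm",(np.sort(l)[::-1]*1e3).round(),"az",round(np.degrees(np.arctan2(v[1],v[0]))%180,1),"mean",int(g[int(r[0][1]),int(r[0][0])]))
E
python3 - <<'E'
from h import *
go((.5616,-.405,.0135),-81.5); cells("w10")
E
```

```text
clock: 26.25
tool_pos: [0.5645, -0.2929, 0.1666]
eef_rot: [0.666, 0.746, 0.002, -0.001]
contact_force: [1.0, -0.1, -0.3]
width: 0.697
grasp_force: 0.0
clock: 27.08
tool_pos: [0.5613, -0.3943, 0.1659]
eef_rot: [0.911, 0.413, 0.001, -0.002]
contact_force: [-0.1, 0.8, -0.7]
width: 0.698
grasp_force: 0.0
clock: 27.75
tool_pos: [0.5613, -0.3943, 0.1658]
eef_rot: [0.997, 0.077, -0.0, -0.002]
contact_force: [-0.7, -0.3, 0.3]
width: 0.699
grasp_force: 0.0
t 27.75 tcp [ 0.5613 -0.3943  0.1658] w 0.699 F [-0.7 -0.3  0.3] g 0.0
yaw(y) -81.14 rot units [-0.0054 -0.0001  0.0079] | off units before rot [-0.0044  0.0377  0.5075] after rot [-0.0042  0.0356  0.5076] dist mm 152.7
px [504. 466.] c [ 0.3787 -0.574 ] LxW mm [30. 26.] az 99.1 mean 202
px [524. 435.] c [ 0.4121 -0.5803] LxW mm [54. 41.] az 85.1 mean 81
px [130. 431.] c [ 0.3655 -0.266 ] LxW mm [43. 40.] az 107.9 mean 80
px [316. 380.] c [ 0.4357 -0.4068] LxW mm [68. 38.] az 137.9 mean 116
px [439. 334.] c [ 0.4896 -0.492 ] LxW mm [63. 16.] az 31.5 mean 163
px [254. 295.] c [ 0.4967 -0.3528] LxW mm [124.  83.] az 1.0 mean 255
px [340. 223.] c [ 0.5623 -0.4052] LxW mm [64. 27.] az 7.5 mean 210
```

```bash
python3 -m jog '{"offset":[[0,0.036,0.1],[0,0,0.1],[0,0,0.12],[0,0,0.12],[0,0,0.05],[0,0,0.017],[0,0,0],[0,0,0],[0,0,0],[0,0,0]],"rot":[[0,0,0.019],[0,0,0],[0,0,0],[0,0,0],[0,0,0],[0,0,0],[0,0,0],[0,0,0],[0,0,0],[0,0,0]],"fingers":[0.35,0.35,0.35,0.35,0.35,0.35,0.4,0.7,1,1]}' 60
python3 -m jog '{"offset":[[0,0,0],[0,0,0],[0,0,-0.06],[0,0,-0.1],[0,0,-0.1],[0,0,-0.06],[0,0,0]],"rot":[[0,0,0],[0,0,0],[0,0,0],[0,0,0],[0,0,0],[0,0,0],[0,0,0]],"fingers":[1,1,1,1,1,1,1]}'
python3 -m jog '{"offset":[[0,0,0],[0,0,0],[0,0,0],[0,0,0],[0,0,0],[0,0,0],[0,0,0],[0,0,0],[0,0,0],[0,0,0]],"rot":[[0,0,-0.15],[0,0,-0.15],[0,0,-0.15],[0,0,-0.15],[0,0,-0.15],[0,0,-0.15],[0,0,-0.15],[0,0,-0.15],[0,0,-0.15],[0,0,-0.15]],"fingers":[1,1,1,1,1,1,1,1,1,1]}'
python3 -m jog '{"offset":[[0,0,0],[0,0,0],[0,0,0],[0,0,0],[0,0,0]],"rot":[[0,0,-0.15],[0,0,-0.15],[0,0,-0.15],[0,0,0],[0,0,0]],"fingers":[1,1,1,1,1]}'
python3 - <<'E'
from h import *
go((.5783,-.1235,.107),6.1)
E
```

```text
clock: 28.63
tool_pos: [0.5642, -0.4059, 0.0172]
eef_rot: [0.998, 0.068, 0.002, -0.0]
contact_force: [0.4, -0.9, 8.9]
width: 0.276
grasp_force: 60.4
clock: 29.22
tool_pos: [0.565, -0.4073, 0.117]
eef_rot: [0.998, 0.068, 0.004, 0.001]
contact_force: [-0.8, -0.9, -0.5]
width: 0.284
grasp_force: 59.3
clock: 30.05
tool_pos: [0.5628, -0.4049, 0.1102]
eef_rot: [0.79, 0.613, 0.001, -0.001]
contact_force: [0.0, -0.7, -1.9]
width: 0.28
grasp_force: 59.3
clock: 30.47
tool_pos: [0.5627, -0.405, 0.1102]
eef_rot: [0.674, 0.739, 0.002, -0.001]
contact_force: [0.6, -0.1, -0.5]
width: 0.283
grasp_force: 59.2
t 30.47 tcp [ 0.5627 -0.405   0.1102] w 0.283 F [ 0.6 -0.1 -0.5] g 59.2
yaw(y) 5.31 rot units [ 0.0008 -0.0048 -0.0177] | off units before rot [0.9296 0.1385 0.0142] after rot [0.9276 0.1513 0.0106] dist mm 282.0
```

```bash
python3 -m jog '{"offset":[[0.06,0.01,0],[0.1,0.016,0],[0.1,0.016,0],[0.1,0.016,0],[0.1,0.016,0],[0.1,0.016,0],[0.1,0.016,0],[0.1,0.016,0],[0.1,0.016,0],[0.067,0.011,0]],"rot":[[0,0,-0.018],[0,0,0],[0,0,0],[0,0,0],[0,0,0],[0,0,0],[0,0,0],[0,0,0],[0,0,0],[0,0,0]],"fingers":[1,1,1,1,1,1,1,1,1,1]}'
python3 -m jog '{"offset":[[0,0,0],[0,0,0],[0,0,0]],"rot":[[0,0,0],[0,0,0],[0,0,0]],"fingers":[1,1,1]}'
python3 - <<'E'
from h import *
go((.5782,-.1235,.0535),6.1)
im,p=snap("wrist","w11"); 
for X in ((.56,-.02,.068),(.583,-.1,.037)):
    print(proj("wrist",X,p).round(0))
E
```

```text
clock: 31.3
tool_pos: [0.5771, -0.1197, 0.1112]
eef_rot: [0.668, 0.745, 0.002, -0.002]
contact_force: [-0.1, 1.0, -1.4]
width: 0.283
grasp_force: 59.2
clock: 31.55
tool_pos: [0.5768, -0.1246, 0.1113]
eef_rot: [0.668, 0.744, 0.001, -0.001]
contact_force: [-0.3, -0.3, -1.1]
width: 0.281
grasp_force: 59.2
t 31.55 tcp [ 0.5768 -0.1246  0.1113] w 0.281 F [-0.3 -0.3 -1.1] g 59.2
yaw(y) 6.16 rot units [ 0.0005 -0.0037  0.0014] | off units before rot [0.0024 0.005  0.1925] after rot [0.003  0.0051 0.1925] dist mm 57.8
[311.  27.]
[341. 211.]
```

```bash
python3 - <<'E'
from h import *
p=np.load("w8.npy",allow_pickle=True).item(); im=cv2.imread("pics/w8.png").astype(int).mean(2)
for y in (-.145,-.155):
    x=.5828-.1075*(y+.165); a=proj("wrist",(x-.0265,y,.033),p); b=proj("wrist",(x+.0265,y,.033),p); r=int((a[1]+b[1])/2)
    print(r,a.round(1),b.round(1)); 
    d=np.diff(im[r]); print([(i,int(d[i])) for i in range(240,420) if abs(d[i])>22])
E
python3 -m jog '{"offset":[[0,0.005,0.06],[0,0,0.08],[0,0,0.045],[0,0,0],[0,0,0]],"rot":[[0,0,0],[0,0,0],[0,0,0],[0,0,0],[0,0,0]],"fingers":[1,1,1,1,1]}'
python3 -m jog '{"offset":[[0,0,0.006],[0,0,0]],"rot":[[0,0,0],[0,0,0]],"fingers":[1,1]}'
python3 -m jog '{"offset":[[0,0,0.006],[0,0,0]],"rot":[[0,0,0],[0,0,0]],"fingers":[1,1]}'
```

```text
226 [275.6 221.7] [376.4 231.9]
[(254, 30), (276, -32), (277, 22), (278, 90), (279, 61), (301, 22), (357, -74), (359, 23), (360, 65), (381, -85), (382, -40)]
245 [276.3 240.2] [375.8 250.1]
[(278, 43), (279, 88), (280, 39), (286, -75), (288, 44), (289, 46), (301, 23), (358, -77), (359, 31), (360, 53), (380, -58), (381, -64)]
clock: 32.02
tool_pos: [0.5778, -0.125, 0.0551]
eef_rot: [0.668, 0.744, 0.001, -0.001]
contact_force: [0.0, -0.4, -0.7]
width: 0.286
grasp_force: 60.8
clock: 32.18
tool_pos: [0.5783, -0.1241, 0.054]
eef_rot: [0.668, 0.745, 0.001, -0.001]
contact_force: [0.2, -0.3, -0.8]
width: 0.282
grasp_force: 60.8
clock: 32.35
tool_pos: [0.5783, -0.1234, 0.052]
eef_rot: [0.667, 0.745, 0.001, -0.001]
contact_force: [1.4, -1.7, -1.0]
width: 0.282
grasp_force: 60.7
```

```bash
python3 -m jog '{"offset":[[0,0.006,-0.01],[0,0,0],[0,0,0.01],[0,0,0.005],[0,0,0]],"rot":[[0,0,0],[0,0,0],[0,0,0],[0,0,0],[0,0,0]],"fingers":[1,1,1,1,1]}'
python3 -m jog '{"offset":[[0,0,0.003],[0,0,0]],"rot":[[0,0,0],[0,0,0]],"fingers":[1,1]}'
```

```text
clock: 32.77
tool_pos: [0.5797, -0.1229, 0.0499]
eef_rot: [0.667, 0.745, 0.001, -0.002]
contact_force: [-0.6, 0.4, -0.5]
width: 0.283
grasp_force: 60.7
clock: 32.93
tool_pos: [0.58, -0.123, 0.0493]
eef_rot: [0.667, 0.745, 0.001, -0.001]
contact_force: [0.1, 0.1, -0.8]
width: 0.285
grasp_force: 60.7
```

```bash
python3 -m jog '{"offset":[[0.015,0,0],[0.02,0,0],[0.025,0,0],[0.02,0,0],[0,0,0]],"rot":[[0,0,0],[0,0,0],[0,0,0],[0,0,0],[0,0,0]],"fingers":[1,1,1,1,1]}'
python3 -m jog '{"offset":[[0,0,0],[0,0,0],[0,0,0],[0,0,-0.05],[0,0,-0.1],[0,0,-0.05],[-0.08,0,0],[-0.11,0,0],[0,0,0],[0,0,0]],"rot":[[0,0,0],[0,0,0],[0,0,0],[0,0,0],[0,0,0],[0,0,0],[0,0,0],[0,0,0],[0,0,0],[0,0,0]],"fingers":[0.6,0.5,0.4,0.4,0.4,0.4,0.6,1,1,1]}'
python3 - <<'E'
from h import *
go((.5835,-.161,.0415),6.1)
im,p=snap("wrist","w12"); np.save("w12.npy",p,allow_pickle=True)
q=proj("wrist",(.58,-.12,.058),p); print(q)
g=im.astype(int).mean(2); print(g[:,int(q[0])].astype(int)[40:330:4].tolist())
for y in (-.145,-.155):
    x=.5828-.1075*(y+.165); a=proj("wrist",(x-.0265,y,.033),p); b=proj("wrist",(x+.0265,y,.033),p); r=int((a[1]+b[1])/2)
    d=np.diff(g[r]); print(r,a[0],b[0],[(i,int(d[i])) for i in range(240,420) if abs(d[i])>22])
E
```

```text
clock: 33.35
tool_pos: [0.5775, -0.0966, 0.0496]
eef_rot: [0.666, 0.746, 0.002, -0.002]
contact_force: [0.1, 0.5, -0.9]
width: 0.285
grasp_force: 60.8
clock: 34.18
tool_pos: [0.5833, -0.1596, 0.1096]
eef_rot: [0.669, 0.743, 0.001, -0.001]
contact_force: [0.0, -0.1, -0.8]
width: 0.034
grasp_force: 0.0
t 34.18 tcp [ 0.5833 -0.1596  0.1096] w 0.034 F [ 0.  -0.1 -0.8] g 0.0
yaw(y) 6.03 rot units [ 0.0004 -0.0026 -0.0015] | off units before rot [-0.0051  0.0003  0.2271] after rot [-0.0046  0.0003  0.2271] dist mm 68.2
[326.55131675 188.48211618]
[235, 236, 239, 240, 241, 241, 240, 241, 179, 179, 179, 178, 177, 133, 237, 225, 176, 174, 176, 176, 174, 176, 173, 173, 174, 171, 171, 171, 170, 170, 169, 171, 168, 170, 171, 169, 169, 169, 212, 224, 224, 224, 223, 240, 251, 251, 251, 251, 251, 251, 251, 251, 251, 251, 227, 166, 167, 82, 49, 51, 48, 46, 48, 49, 49, 48, 50, 45, 43, 43, 45, 40, 37]
226 272.862100539616 371.72440752733655 [(251, 24), (252, 25), (270, -31), (273, 69), (274, 86), (281, -67), (283, 49), (296, 30), (349, -60), (353, 32), (354, 51), (375, -93)]
244 273.5503064418035 371.14408256907257 [(274, 68), (275, 86), (283, -39), (284, 37), (350, -69), (353, 45), (354, 43), (374, -78), (375, -45)]
```

```bash
python3 -m jog '{"offset":[[-0.01,0,0.08],[0,0,0.1],[0,0,0.047],[0,0,0],[0.04,0,0],[0.04,0,0],[0.04,0,0],[0.04,0,0],[0.04,0,0],[0,0,0]],"rot":[[0,0,0],[0,0,0],[0,0,0],[0,0,0],[0,0,0],[0,0,0],[0,0,0],[0,0,0],[0,0,0],[0,0,0]],"fingers":[1,1,1,1,1,1,1,1,1,1]}'
python3 -m jog '{"offset":[[0.02,0,0],[0.008,0,0],[0,0,0]],"rot":[[0,0,0],[0,0,0],[0,0,0]],"fingers":[1,1,1]}'
python3 -m jog '{"offset":[[0.006,0,0],[0,0,0]],"rot":[[0,0,0],[0,0,0]],"fingers":[1,1]}'
```

```text
clock: 35.07
tool_pos: [0.578, -0.0945, 0.0422]
eef_rot: [0.665, 0.747, 0.002, -0.002]
contact_force: [-0.2, -0.2, 0.3]
width: 0.001
grasp_force: 0.0
clock: 35.32
tool_pos: [0.5768, -0.0907, 0.0419]
eef_rot: [0.667, 0.745, 0.001, -0.001]
contact_force: [-0.1, 0.4, -0.0]
width: -0.003
grasp_force: 0.0
clock: 35.48
tool_pos: [0.5764, -0.0897, 0.0417]
eef_rot: [0.667, 0.745, 0.001, -0.001]
contact_force: [0.2, -0.4, 1.0]
width: -0.002
grasp_force: 0.8
```

```bash
python3 -m jog '{"offset":[[-0.02,0,0],[0,0,-0.1],[0,0,-0.1],[0,0,-0.1],[-0.05,0,-0.12],[-0.1,-0.06,0],[-0.1,-0.06,0],[-0.1,-0.06,0],[-0.1,-0.06,0],[-0.1,-0.06,0]],"rot":[[0,0,0],[0,0,0],[0,0,0],[0,0,0],[0,0,0],[0,0,0],[0,0,0],[0,0,0],[0,0,0],[0,0,0]],"fingers":[1,1,1,0.8,0.6,0.3,0.3,0.3,0.3,0.3]}'
python3 -m jog '{"offset":[[-0.1,-0.06,0],[-0.1,-0.06,0],[-0.1,-0.06,0],[-0.1,-0.06,0],[-0.03,-0.045,0],[0,0,0],[0,0,0]],"rot":[[0,0,0],[0,0,0],[0,0,0],[0,0,0],[0,0,0],[0,0,0],[0,0,0]],"fingers":[0.3,0.3,0.3,0.3,0.3,0.3,0.3]}'
python3 - <<'E'
from h import *
go((.434,-.407,.0135),6); cells("w13"); print(arm.get_obs()['joints'].round(2))
E
```

```text
clock: 36.32
tool_pos: [0.5046, -0.271, 0.1668]
eef_rot: [0.667, 0.745, 0.001, -0.001]
contact_force: [1.0, -0.5, 0.4]
width: 0.697
grasp_force: 0.0
clock: 36.9
tool_pos: [0.4336, -0.4083, 0.1661]
eef_rot: [0.668, 0.744, 0.001, -0.002]
contact_force: [0.3, 0.2, 0.3]
width: 0.699
grasp_force: 0.0
t 36.9 tcp [ 0.4336 -0.4083  0.1661] w 0.699 F [0.3 0.2 0.3] g 0.0
yaw(y) 6.14 rot units [-0.0003 -0.0053  0.0031] | off units before rot [0.0019 0.002  0.5088] after rot [0.0041 0.0019 0.5087] dist mm 152.6
px [117. 448.] c [ 0.2855 -0.6158] LxW mm [72. 68.] az 95.9 mean 80
px [528. 438.] c [ 0.6172 -0.5695] LxW mm [81. 51.] az 173.8 mean 85
px [ 43. 334.] c [ 0.2364 -0.5197] LxW mm [149.  92.] az 135.6 mean 87
px [ 60. 161.] c [ 0.2569 -0.3851] LxW mm [83.  8.] az 159.6 mean 244
[ 0.38  0.38  0.42  1.56 -0.16  1.24  0.94]
```

View pics/w13.png

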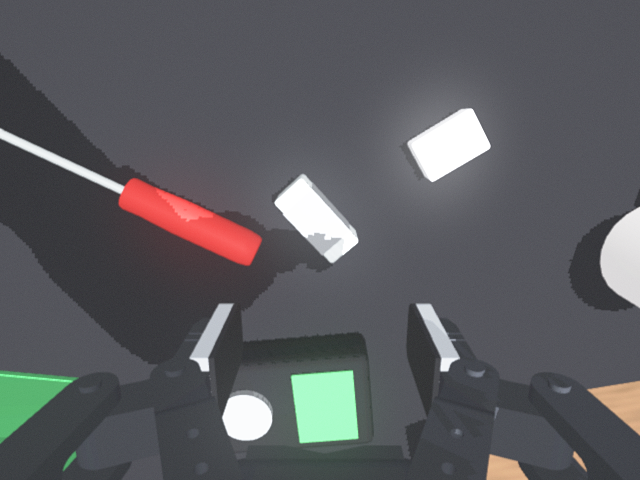

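```bash
python3 - <<'E'
from h import *
p=viewer.camera_params("wrist"); im=cv2.imread("pics/w13.png"); g=im.astype(int).mean(2)
f=lambda u,z:ray("wrist",u,z,p)[:2]
m=np.zeros(g.shape,np.uint8); m[165:275,265:370]=1; m&=(g>120).astype(np.uint8)
c=max(cv2.findContours(m,0,2)[0],key=cv2.contourArea); r=cv2.minAreaRect(c); b=cv2.boxPoints(r); print(r,b.round(0).tolist())
P=np.array([f(u,.026) for u in b]); print(P.round(4).tolist(),P.mean(0).round(4))
for i in range(4):
    v=P[i]-P[i-1]; print(round(np.linalg.norm(v)*1e3,1),round(np.degrees(np.arctan2(v[1],v[0])),1))
print("driver end",[f(u,.012).round(3) for u in((262,237),(250,266))])
E
```

```text
((316.9449462890625, 219.31651306152344), (89.6542739868164, 44.805721282958984), 46.73570251464844) [[270.0, 202.0], [303.0, 171.0], [364.0, 237.0], [331.0, 267.0]]
[[0.3967, -0.3958], [0.4166, -0.3728], [0.4633, -0.413], [0.4434, -0.438]] [ 0.43   -0.4049]
62.9 137.9
30.5 49.1
61.5 -40.8
31.9 -128.5
driver end [array([ 0.391, -0.425]), array([ 0.384, -0.449])]
```

```bash
python3 -m jog '{"offset":[[0,0,0],[0,0,0],[0,0,0],[0,0,0],[0,0,0],[0,0,0],[0,0,0],[-0.003,0,0],[0,0,0]],"rot":[[0,0,-0.135],[0,0,-0.135],[0,0,-0.135],[0,0,-0.135],[0,0,-0.135],[0,0,-0.135],[0,0,-0.136],[0,0,0],[0,0,0]],"fingers":[0.5,0.5,0.5,0.5,0.5,0.5,0.5,0.5,0.5]}'
python3 - <<'E'
from h import *
go((.4345,-.409,.0135),48.7)
im,p=snap("wrist","w14"); g=im.astype(int).mean(2)
f=lambda u,z:ray("wrist",u,z,p)[:2]
u=proj("wrist",(.43,-.405,.026),p); print(u); x,y=int(u[0]),int(u[1])
m=np.zeros(g.shape,np.uint8); m[y-65:y+65,x-40:x+40]=1; m&=(g>120).astype(np.uint8)
c=max(cv2.findContours(m,0,2)[0],key=cv2.contourArea); r=cv2.minAreaRect(c); b=cv2.boxPoints(r); print(r)
P=np.array([f(u,.026) for u in b]); print(P.mean(0).round(4))
for i in range(2):
    v=P[i+1]-P[i]; print(round(np.linalg.norm(v)*1e3,1),round(np.degrees(np.arctan2(v[1],v[0])),1))
E
```

```text
clock: 37.7
tool_pos: [0.4368, -0.4065, 0.1663]
eef_rot: [0.351, 0.936, 0.002, -0.001]
contact_force: [-0.0, 0.2, -0.6]
width: 0.5
grasp_force: 0.0
t 37.7 tcp [ 0.4368 -0.4065  0.1663] w 0.5 F [-0.   0.2 -0.6] g 0.0
yaw(y) 48.84 rot units [ 0.0045 -0.0033  0.0032] | off units before rot [-0.001  -0.0133  0.5095] after rot [ 3.000e-04 -1.150e-02  5.095e-01] dist mm 152.9
[319.25401193 214.94813424]
((314.5, 212.0), (90.0, 41.0), 90.0)
[ 0.4271 -0.4067]
27.1 48.8
62.9 -40.7
```

```bash
python3 -m jog '{"offset":[[0.003,-0.018,0.1],[0,0,0.1],[0,0,0.12],[0,0,0.12],[0,0,0.05],[0,0,0.019],[0,0,0],[0,0,0],[0,0,0],[0,0,0]],"rot":[[0,0,0],[0,0,0],[0,0,0],[0,0,0],[0,0,0],[0,0,0],[0,0,0],[0,0,0],[0,0,0],[0,0,0]],"fingers":[0.5,0.5,0.5,0.5,0.5,0.5,0.6,0.8,1,1]}' 60
python3 -m jog '{"offset":[[0,0,0],[0,0,0],[0,0,-0.06],[0,0,-0.1],[0,0,-0.1],[0,0,-0.06],[0,0,0]],"rot":[[0,0,0],[0,0,0],[0,0,0],[0,0,0],[0,0,0],[0,0,0],[0,0,0]],"fingers":[1,1,1,1,1,1,1]}'
python3 -m jog '{"offset":[[0,0,0],[0,0,0],[0,0,0],[0,0,0],[0,0,0],[0,0,0],[0,0,0],[0,0,0],[0,0,0]],"rot":[[0,0,0.135],[0,0,0.135],[0,0,0.135],[0,0,0.135],[0,0,0.135],[0,0,0.135],[0,0,0.135],[0,0,0],[0,0,0]],"fingers":[1,1,1,1,1,1,1,1,1]}'
python3 - <<'E'
from h import *
go((.5800,-.123,.115),6.1)
E
```

```text
clock: 38.58
tool_pos: [0.4324, -0.4113, 0.0155]
eef_rot: [0.351, 0.936, 0.001, 0.001]
contact_force: [0.3, 0.1, -1.0]
width: 0.284
grasp_force: 61.9
clock: 39.17
tool_pos: [0.4335, -0.413, 0.1152]
eef_rot: [0.351, 0.936, 0.0, 0.003]
contact_force: [-0.0, -0.6, 0.1]
width: 0.282
grasp_force: 62.0
clock: 39.92
tool_pos: [0.4314, -0.4106, 0.1093]
eef_rot: [0.665, 0.746, 0.001, -0.002]
contact_force: [-0.1, 0.3, -1.6]
width: 0.278
grasp_force: 62.0
t 39.92 tcp [ 0.4314 -0.4106  0.1093] w 0.278 F [-0.1  0.3 -1.6] g 62.0
yaw(y) 6.57 rot units [-0.0003 -0.005   0.0105] | off units before rot [ 0.8957  0.6019 -0.0156] after rot [ 0.9006  0.5945 -0.019 ] dist mm 323.8
```

```bash
python3 -m jog '{"offset":[[0.06,0.045,0],[0.09,0.06,0],[0.1,0.065,0],[0.1,0.065,0],[0.1,0.065,0],[0.1,0.065,0],[0.1,0.065,0],[0.1,0.065,0],[0.08,0.06,0],[0.055,0.04,0]],"rot":[[0,0,0.01],[0,0,0],[0,0,0],[0,0,0],[0,0,0],[0,0,0],[0,0,0],[0,0,0],[0,0,0],[0,0,0]],"fingers":[1,1,1,1,1,1,1,1,1,1]}'
python3 -m jog '{"offset":[[0,0,0],[0,0,0],[0,0,0]],"rot":[[0,0,0],[0,0,0],[0,0,0]],"fingers":[1,1,1]}'
python3 - <<'E'
from h import *
go((.5804,-.127,.0535),6.1)
E
```

```text
clock: 40.75
tool_pos: [0.5829, -0.1239, 0.1106]
eef_rot: [0.667, 0.745, 0.002, -0.002]
contact_force: [-0.3, 1.2, -1.0]
width: 0.282
grasp_force: 62.0
clock: 41.0
tool_pos: [0.581, -0.1292, 0.1106]
eef_rot: [0.669, 0.743, 0.001, -0.001]
contact_force: [-0.2, 0.3, -1.1]
width: 0.283
grasp_force: 62.0
t 41.0 tcp [ 0.581  -0.1292  0.1106] w 0.283 F [-0.2  0.3 -1.1] g 62.0
yaw(y) 6.01 rot units [-0.0003 -0.0039 -0.0021] | off units before rot [ 0.007  -0.0011  0.1902] after rot [ 0.0076 -0.0011  0.1902] dist mm 57.1
```

```bash
python3 -m jog '{"offset":[[0,-0.001,0.06],[0,0,0.08],[0,0,0.045],[0,0,0],[0,0,0]],"rot":[[0,0,-0.002],[0,0,0],[0,0,0],[0,0,0],[0,0,0]],"fingers":[1,1,1,1,1]}'
python3 -m jog '{"offset":[[0,0,0.008],[0,0,0]],"rot":[[0,0,0],[0,0,0]],"fingers":[1,1]}'
python3 -m jog '{"offset":[[0,0,0.008],[0,0,0]],"rot":[[0,0,0],[0,0,0]],"fingers":[1,1]}'
```

```text
clock: 41.42
tool_pos: [0.5801, -0.1297, 0.055]
eef_rot: [0.67, 0.743, 0.001, -0.002]
contact_force: [0.0, -0.2, -1.4]
width: 0.284
grasp_force: 62.0
clock: 41.58
tool_pos: [0.5817, -0.1289, 0.0539]
eef_rot: [0.669, 0.743, 0.002, -0.0]
contact_force: [-0.2, -0.2, -0.5]
width: 0.281
grasp_force: 62.0
clock: 41.75
tool_pos: [0.5814, -0.1282, 0.0509]
eef_rot: [0.669, 0.743, 0.002, -0.001]
contact_force: [-0.1, 0.4, -1.9]
width: 0.284
grasp_force: 62.0
```

```bash
python3 -m jog '{"offset":[[0,0,0.006],[0,0,0]],"rot":[[0,0,0],[0,0,0]],"fingers":[1,1]}'
```

```text
clock: 41.92
tool_pos: [0.5811, -0.128, 0.0486]
eef_rot: [0.669, 0.743, 0.001, -0.001]
contact_force: [-0.4, -0.0, -0.4]
width: 0.28
grasp_force: 62.0
```

```bash
python3 -m jog '{"offset":[[0.01,0,0.003],[0.02,0,0],[0.03,0,0],[0.03,0,0],[0,0,0]],"rot":[[0,0,0],[0,0,0],[0,0,0],[0,0,0],[0,0,0]],"fingers":[1,1,1,1,1]}'
python3 -m jog '{"offset":[[0,0,0],[0,0,0],[0,0,0],[0,0,-0.05],[0,0,-0.1],[0,0,-0.05],[-0.08,0,0],[-0.1,0,0],[0,0,0],[0,0,0]],"rot":[[0,0,0],[0,0,0],[0,0,0],[0,0,0],[0,0,0],[0,0,0],[0,0,0],[0,0,0],[0,0,0],[0,0,0]],"fingers":[0.6,0.5,0.4,0.4,0.4,0.4,0.6,1,1,1]}'
python3 - <<'E'
from h import *
go((.5848,-.161,.0415),6.1)
im,p=snap("wrist","w15"); np.save("w15.npy",p,allow_pickle=True)
q=proj("wrist",(.58,-.12,.058),p); print(q)
g=im.astype(int).mean(2); print(g[:,int(q[0])].astype(int)[40:330:4].tolist())
E
```

```text
clock: 42.33
tool_pos: [0.5784, -0.0978, 0.0478]
eef_rot: [0.668, 0.744, 0.002, -0.002]
contact_force: [0.1, 1.1, -0.9]
width: 0.282
grasp_force: 62.0
clock: 43.17
tool_pos: [0.5835, -0.1584, 0.1079]
eef_rot: [0.671, 0.742, 0.001, -0.001]
contact_force: [-0.5, -0.1, -0.2]
width: 0.036
grasp_force: 0.0
t 43.17 tcp [ 0.5835 -0.1584  0.1079] w 0.036 F [-0.5 -0.1 -0.2] g 0.0
yaw(y) 5.74 rot units [ 0.0005 -0.0028 -0.0081] | off units before rot [-0.0095  0.0033  0.2212] after rot [-0.009   0.0033  0.2212] dist mm 66.4
[325.32007231 191.81029339]
[238, 238, 238, 237, 232, 230, 238, 238, 237, 173, 175, 175, 174, 173, 104, 175, 174, 172, 169, 169, 170, 170, 169, 172, 172, 170, 166, 167, 169, 167, 167, 168, 167, 167, 167, 220, 223, 221, 221, 220, 239, 250, 250, 249, 250, 249, 249, 249, 249, 249, 249, 249, 249, 249, 249, 167, 163, 162, 77, 45, 54, 50, 44, 48, 50, 47, 47, 44, 44, 44, 41, 39, 39]
```

```bash
python3 -m jog '{"offset":[[-0.01,0.002,0.08],[0,0,0.1],[0,0,0.041],[0,0,0],[0.04,0,0],[0.04,0,0],[0.04,0,0],[0.04,0,0],[0.04,0,0],[0,0,0]],"rot":[[0,0,-0.008],[0,0,0],[0,0,0],[0,0,0],[0,0,0],[0,0,0],[0,0,0],[0,0,0],[0,0,0],[0,0,0]],"fingers":[1,1,1,1,1,1,1,1,1,1]}'
python3 -m jog '{"offset":[[0.02,0,0],[0.006,0,0],[0,0,0]],"rot":[[0,0,0],[0,0,0],[0,0,0]],"fingers":[1,1,1]}'
python3 -m jog '{"offset":[[0.006,0,0],[0,0,0]],"rot":[[0,0,0],[0,0,0]],"fingers":[1,1]}'
python3 -m jog '{"offset":[[0.006,0,0],[0,0,0]],"rot":[[0,0,0],[0,0,0]],"fingers":[1,1]}'
```

```text
clock: 44.05
tool_pos: [0.5789, -0.094, 0.0424]
eef_rot: [0.665, 0.747, 0.002, -0.001]
contact_force: [-0.0, 1.0, 0.0]
width: 0.004
grasp_force: 0.0
clock: 44.3
tool_pos: [0.5776, -0.0904, 0.0419]
eef_rot: [0.667, 0.745, 0.002, -0.001]
contact_force: [0.7, -1.4, 0.8]
width: -0.002
grasp_force: 0.4
clock: 44.47
tool_pos: [0.5773, -0.0894, 0.0418]
eef_rot: [0.667, 0.745, 0.001, -0.001]
contact_force: [-0.2, -2.6, 2.6]
width: -0.002
grasp_force: 1.7
clock: 44.63
tool_pos: [0.5771, -0.0886, 0.0417]
eef_rot: [0.667, 0.745, 0.001, -0.0]
contact_force: [1.4, -6.5, 2.5]
width: 0.003
grasp_force: 3.4
```

```bash
python3 -m jog '{"offset":[[0.008,0,0],[0,0,0]],"rot":[[0,0,0],[0,0,0]],"fingers":[1,1]}'
python3 -m jog '{"offset":[[0.008,0,0],[0,0,0]],"rot":[[0,0,0],[0,0,0]],"fingers":[1,1]}'
python3 -m jog '{"offset":[[-0.03,0,0],[-0.06,0,0],[0,0,-0.1],[0,0,-0.1],[0,0,-0.05],[0,0,0],[0,0,0]],"rot":[[0,0,0],[0,0,0],[0,0,0],[0,0,0],[0,0,0],[0,0,0],[0,0,0]],"fingers":[1,1,1,1,1,1,1]}'
python3 - <<'E'
from h import *
go((.5848,-.161,.0415),6.1)
im,p=snap("wrist","w16"); np.save("w16.npy",p,allow_pickle=True)
snap("scene","s4"); snap("side","d4")
for z in (.033,.058,.068): print(z,proj("wrist",(.5745,-.078,z),p).round(1))
a=cv2.resize(im[0:230,220:440],(440,460)); s=cv2.imread("pics/s4.png")[250:340,270:360]; cv2.imwrite("pics/c16.png",np.hstack([a,cv2.resize(s,(360,460),interpolation=2)]))
E
```

```text
clock: 44.8
tool_pos: [0.577, -0.0886, 0.0418]
eef_rot: [0.668, 0.744, 0.0, 0.001]
contact_force: [3.9, -12.6, -0.4]
width: -0.002
grasp_force: 6.3
clock: 44.97
tool_pos: [0.577, -0.0885, 0.0419]
eef_rot: [0.669, 0.743, -0.0, 0.002]
contact_force: [4.2, -17.6, -1.6]
width: -0.001
grasp_force: 9.1
clock: 45.55
tool_pos: [0.5797, -0.1084, 0.1169]
eef_rot: [0.666, 0.746, 0.002, -0.001]
contact_force: [-0.4, 0.8, -0.3]
width: 0.0
grasp_force: 0.0
t 45.55 tcp [ 0.5797 -0.1084  0.1169] w 0.0 F [-0.4  0.8 -0.3] g 0.0
yaw(y) 6.42 rot units [ 0.0018 -0.0058  0.0071] | off units before rot [-0.1772 -0.0032  0.2507] after rot [-0.1761 -0.0018  0.2515] dist mm 92.1
0.033 [320.9 194.8]
0.058 [320.6 204.5]
0.068 [320.5 209.1]
```

```bash
python3 - <<'E'
from h import *
p=np.load("w1.npy",allow_pickle=True).item()
f=lambda u,z:ray("wrist",u,z,p).round(4)
print("tip",f((78,315),.076),"mark",f((93,271),.0685))
ax=np.array([.994,.107]); 
print("cam",np.linalg.inv(p["world_to_cam"])[:3,3].round(3))
E
```

```text
tip [0.5851 0.1394 0.076 ] mark [0.5494 0.1353 0.0685]
cam [0.362 0.237 0.373]
```

```bash
python3 -m jog '{"offset":[[0.06,0,0],[0.1,0,0],[0.1,0,0],[0.1,0,0],[0.06,0,0],[0,0,0],[0,0,0]],"rot":[[0,0,0.007],[0,0,0],[0,0,0],[0,0,0],[0,0,0],[0,0,0],[0,0,0]],"fingers":[0.6,0.45,0.45,0.45,0.45,0.45,0.45]}'
python3 - <<'E'
from h import *
go((.5655,.0165,.076),6.1)
im,p=snap("wrist","w17"); q=proj("wrist",(.5655,.0165,.096),p); print(q)
g=im.astype(int).mean(2); x,y=q.astype(int)
m=np.zeros(g.shape,np.uint8); m[max(0,y-60):y+60,x-50:x+50]=1; m&=(g<60).astype(np.uint8)
for c in cv2.findContours(m,0,2)[0]:
    if cv2.contourArea(c)>200: r=cv2.minAreaRect(c); print(r,ray("wrist",r[0],.096,p).round(4))
E
```

```text
clock: 46.28
tool_pos: [0.5651, 0.0178, 0.1157]
eef_rot: [0.668, 0.745, 0.001, -0.002]
contact_force: [0.2, -0.4, -0.1]
width: 0.55
grasp_force: 0.0
t 46.28 tcp [0.5651 0.0178 0.1157] w 0.55 F [ 0.2 -0.4 -0.1] g 0.0
yaw(y) 6.25 rot units [-0.0025 -0.0052  0.0033] | off units before rot [-0.0048  0.001   0.1325] after rot [-0.0043  0.0008  0.1325] dist mm 39.8
[325.26155338 299.98043768]
((322.9999694824219, 288.5), (92.99998474121094, 27.999996185302734), 90.0) [0.564  0.0215 0.096 ]
```

```bash
python3 -m jog '{"offset":[[0,0,0.05],[0,0,0.05],[0,0,0.03],[0,0,0],[0,0,0],[0,0,0],[0,0,0],[0,0,0]],"rot":[[0,0,0],[0,0,0],[0,0,0],[0,0,0],[0,0,0],[0,0,0],[0,0,0],[0,0,0]],"fingers":[0.45,0.45,0.45,0.5,0.7,0.9,1,1]}' 40
python3 -m jog '{"offset":[[0,0,0],[0,0,0]],"rot":[[0,0,0],[0,0,0]],"fingers":[1,1]}'
python3 -m jog '{"offset":[[0,0.01,0],[0,0.02,0],[0,0.02,0],[0,0.02,0],[0,0.02,0],[0,0.015,0],[0,0,0],[0,0,0]],"rot":[[0,0,0],[0,0,0],[0,0,0],[0,0,0],[0,0,0],[0,0,0],[0,0,0],[0,0,0]],"fingers":[1,1,1,1,1,1,1,1]}'
```

```text
clock: 47.0
tool_pos: [0.5664, 0.0157, 0.0789]
eef_rot: [0.669, 0.743, 0.002, -0.001]
contact_force: [-1.5, -1.5, 2.4]
width: 0.128
grasp_force: 40.6
clock: 47.17
tool_pos: [0.5664, 0.0157, 0.0788]
eef_rot: [0.669, 0.743, 0.002, -0.001]
contact_force: [-2.0, -2.3, 5.7]
width: 0.132
grasp_force: 40.9
clock: 47.83
tool_pos: [0.5985, 0.0191, 0.0789]
eef_rot: [0.669, 0.743, 0.002, -0.0]
contact_force: [1.5, -2.0, 4.3]
width: 0.128
grasp_force: 40.7
```

```bash
python3 -m jog '{"offset":[[0,0,0],[0,0,0],[0,0,0],[0,0,-0.07],[0,0,-0.12],[0,0,-0.12],[0,0,-0.12],[0,0,-0.04],[0,-0.1,0],[0,-0.1,0]],"rot":[[0,0,0],[0,0,0],[0,0,0],[0,0,0],[0,0,0],[0,0,0],[0,0,0],[0,0,0],[0,0,0],[0,0,0]],"fingers":[0.7,0.5,0.4,0.4,0.3,0,0,0,0,0]}'
python3 -m jog '{"offset":[[0.1,-0.1,0],[0.12,-0.08,0],[0.12,0,0],[0.1,0,0],[0,0,0],[0,0,0],[0,0,0],[0,0,0],[0,0,0],[0,0,0]],"rot":[[0,0,0],[0,0,0],[0,0,0],[0,0,0],[0,0,-0.15],[0,0,-0.15],[0,0,-0.15],[0,0,-0.15],[0,0,-0.15],[0,0,-0.15]],"fingers":[0,0,0,0,0,0,0,0,0,0]}'
python3 -m jog '{"offset":[[0,0,0],[0,0,0],[0,0,0],[0,0,0],[0,0,0],[0,0,0],[0,0,0],[0,0,0],[0,0,0]],"rot":[[0,0,-0.15],[0,0,-0.15],[0,0,-0.15],[0,0,-0.15],[0,0,-0.15],[0,0,-0.15],[0,0,-0.06],[0,0,0],[0,0,0]],"fingers":[0,0,0,0,0,0,0,0,0]}'
python3 - <<'E'
from h import *
go((.47,.14,.22),90)
im,p=snap("wrist","w18"); np.save("w18.npy",p,allow_pickle=True)
t=proj("wrist",(.585,.139,.076),p); m=proj("wrist",(.583,.139,.0685),p); print(t,m)
x,y=t.astype(int); x0,y0=max(0,min(540,x-50)),max(0,min(400,y-40))
print(x0,y0); cv2.imwrite("pics/c18.png",cv2.resize(im[y0:y0+80,x0:x0+100],(800,640)[0:1]+(600,) if 0 else (750,600),interpolation=2))
E
```

```text
clock: 48.67
tool_pos: [0.538, 0.0131, 0.2193]
eef_rot: [0.668, 0.744, 0.002, -0.001]
contact_force: [-0.6, 0.1, -0.2]
width: 1.001
grasp_force: 0.0
clock: 49.5
tool_pos: [0.4713, 0.1368, 0.219]
eef_rot: [0.367, 0.93, 0.002, -0.001]
contact_force: [0.2, 0.1, 0.7]
width: 0.997
grasp_force: 0.0
clock: 50.25
tool_pos: [0.4714, 0.1367, 0.2191]
eef_rot: [0.003, 1.0, 0.002, -0.0]
contact_force: [-0.7, -0.1, 0.2]
width: 1.0
grasp_force: 0.0
t 50.25 tcp [0.4714 0.1367 0.2191] w 1.0 F [-0.7 -0.1  0.2] g 0.0
yaw(y) 89.66 rot units [ 0.0047 -0.0008 -0.0075] | off units before rot [ 0.0047  0.0111 -0.0028] after rot [ 0.0047  0.0111 -0.0029] dist mm 3.7
[328.17953501 365.08968214] [328.05619144 357.40205249]
278 325
```

View pics/c18.png

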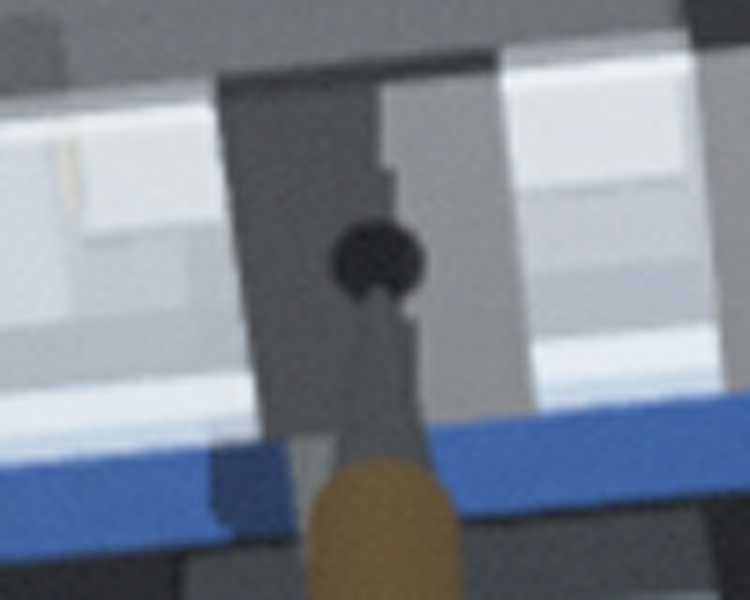

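```bash
python3 - <<'E'
from h import *
p=np.load("w18.npy",allow_pickle=True).item()
t=ray("wrist",(278+376/7.5,325+285/7.5),.076,p); m=ray("wrist",(278+378/7.5,325+260/7.5),.0685,p)
print(t,m,(t-m)[:2]@[.994,.107],(t-m)[:2]@[-.107,.994])
E
```

```text
[0.58314655 0.1389696  0.076     ] [0.58504531 0.13926537 0.0685    ] -0.00191902230753424 -9.082875005347746e-05
```

```bash
python3 -m jog '{"offset":[[0,0,0],[0,0,0],[0,0,0],[0,0,0],[0,0,0],[0,0,0],[0,0,0],[0,0,0],[0,0,0],[0,0,0]],"rot":[[0,0,0.15],[0,0,0.15],[0,0,0.15],[0,0,0.15],[0,0,0.15],[0,0,0.15],[0,0,0.15],[0,0,0.15],[0,0,0.15],[0,0,0.15]],"fingers":[0,0,0,0,0,0,0,0,0,0]}'
python3 -m jog '{"offset":[[0,0,0],[0,0,0],[-0.1,0,0],[-0.12,0,0],[-0.12,0.08,0],[-0.1,0.1,0],[0,0.1,0],[0,0.1,0],[0,0,0],[0,0,0]],"rot":[[0,0,0.15],[0,0,0.21],[0,0,0],[0,0,0],[0,0,0],[0,0,0],[0,0,0],[0,0,0],[0,0,0],[0,0,0]],"fingers":[0,0,0,0,0,0,0,0.3,0.4,0.45]}'
python3 - <<'E'
from h import *
go((.5967,.0189,.079),6.2)
E
```

```text
clock: 51.13
tool_pos: [0.4716, 0.1367, 0.2193]
eef_rot: [0.56, 0.828, 0.001, -0.001]
contact_force: [0.2, -0.6, -0.1]
width: 0.998
grasp_force: 0.0
clock: 51.97
tool_pos: [0.6025, 0.0245, 0.2175]
eef_rot: [0.654, 0.756, 0.0, -0.002]
contact_force: [-0.6, 0.3, -0.2]
width: 0.606
grasp_force: 0.0
t 51.97 tcp [0.6025 0.0245 0.2175] w 0.606 F [-0.6  0.3 -0.2] g 0.0
yaw(y) 8.29 rot units [-0.0024 -0.004   0.0464] | off units before rot [-0.0172 -0.021   0.4616] after rot [-0.0165 -0.0212  0.4616] dist mm 138.7
```

```bash
python3 -m jog '{"offset":[[0,0,0],[-0.0165,-0.021,0],[0,0,0.1],[0,0,0.1],[0,0,0.1],[0,0,0.08],[0,0,0.04],[0,0,0]],"rot":[[-0.002,-0.004,0.046],[0,0,0],[0,0,0],[0,0,0],[0,0,0],[0,0,0],[0,0,0],[0,0,0]],"fingers":[0.45,0.45,0.45,0.45,0.45,0.45,0.45,0.45]}'
python3 - <<'E'
from h import *
go((.5966,.0189,.079),6.2)
E
```

```text
clock: 52.63
tool_pos: [0.5938, 0.0183, 0.0906]
eef_rot: [0.667, 0.745, -0.001, -0.001]
contact_force: [-0.5, 0.3, 1.5]
width: 0.547
grasp_force: 0.0
t 52.63 tcp [0.5938 0.0183 0.0906] w 0.547 F [-0.5  0.3  1.5] g 0.0
yaw(y) 6.28 rot units [-0.0038 -0.0008  0.0019] | off units before rot [0.0009 0.0095 0.0386] after rot [0.0009 0.0094 0.0386] dist mm 11.9
```

```bash
python3 -m jog '{"offset":[[0,0.0095,0.02],[0,0,0.018],[0,0,0],[0,0,0]],"rot":[[-0.002,0,0],[0,0,0],[0,0,0],[0,0,0]],"fingers":[0.45,0.45,0.45,0.45]}'
python3 -m jog '{"offset":[[0,0,0],[0,0,0],[0,0,0],[0,0,0],[0,0,0],[0,0,0]],"rot":[[0,0,0],[0,0,0],[0,0,0],[0,0,0],[0,0,0],[0,0,0]],"fingers":[0.6,0.7,0.8,0.9,1,1]}' 40
python3 -m jog '{"offset":[[0,0,0],[0,0,0]],"rot":[[0,0,0],[0,0,0]],"fingers":[1,1]}'
```

```text
clock: 52.97
tool_pos: [0.5998, 0.019, 0.0825]
eef_rot: [0.667, 0.745, 0.002, 0.001]
contact_force: [-0.9, -0.0, -0.5]
width: 0.552
grasp_force: 0.0
clock: 53.47
tool_pos: [0.5995, 0.019, 0.0821]
eef_rot: [0.667, 0.745, 0.002, 0.001]
contact_force: [-2.7, 0.3, 5.7]
width: 0.133
grasp_force: 41.2
clock: 53.63
tool_pos: [0.5994, 0.019, 0.0821]
eef_rot: [0.667, 0.745, 0.002, 0.001]
contact_force: [-2.1, 0.6, 5.5]
width: 0.123
grasp_force: 41.2
```

```bash
python3 -m jog '{"offset":[[0,-0.005,0],[0,-0.005,0],[0,0,0],[0,0,0]],"rot":[[0,0,0],[0,0,0],[0,0,0],[0,0,0]],"fingers":[1,1,1,1]}'
```

```text
clock: 53.97
tool_pos: [0.5971, 0.0188, 0.0821]
eef_rot: [0.667, 0.745, 0.002, 0.002]
contact_force: [4.0, 0.2, 3.0]
width: 0.126
grasp_force: 40.9
```

```bash
python3 -m jog '{"offset":[[0,0,0],[0,0,0],[0,0,0],[0,0,-0.07],[0,0,-0.12],[0,0,-0.12],[0,0,-0.12],[0,0,-0.03],[0,-0.1,0],[0,-0.1,0]],"rot":[[0,0,0],[0,0,0],[0,0,0],[0,0,0],[0,0,0],[0,0,0],[0,0,0],[0,0,0],[0,0,0],[0,0,0]],"fingers":[0.7,0.5,0.4,0.4,0.3,0,0,0,0,0]}'
python3 -m jog '{"offset":[[0.1,-0.1,0],[0.12,-0.08,0],[0.12,0,0],[0.1,0,0],[0,0,0],[0,0,0],[0,0,0],[0,0,0],[0,0,0],[0,0,0]],"rot":[[0,0,0],[0,0,0],[0,0,0],[0,0,0],[0,0,-0.15],[0,0,-0.15],[0,0,-0.15],[0,0,-0.15],[0,0,-0.15],[0,0,-0.15]],"fingers":[0,0,0,0,0,0,0,0,0,0]}'
python3 -m jog '{"offset":[[0,0,0],[0,0,0],[0,0,0],[0,0,0],[0,0,0],[0,0,0],[0,0,0],[0,0,0],[0,0,0]],"rot":[[0,0,-0.15],[0,0,-0.15],[0,0,-0.15],[0,0,-0.15],[0,0,-0.15],[0,0,-0.15],[0,0,-0.06],[0,0,0],[0,0,0]],"fingers":[0,0,0,0,0,0,0,0,0]}'
python3 - <<'E'
from h import *
go((.47,.14,.22),90)
im,p=snap("wrist","w19"); np.save("w19.npy",p,allow_pickle=True)
for n,f in (("w18",.0),("w19",0)):
    q=np.load(n+".npy",allow_pickle=True).item(); g=cv2.imread(f"pics/{n}.png").astype(int).mean(2)
    m=(g[345:372,310:348]<52).astype(np.uint8); c=max(cv2.findContours(m,0,2)[0],key=cv2.contourArea); x,y,w,h=cv2.boundingRect(c)
    print(n,"box",x+310,y+345,w,h,"tip px",proj("wrist",(.58315,.13897,.076),q).round(1))
    u=(310+x+w/2-.5,345+y-.5+5.6); print("mark",ray("wrist",u,.0685,q).round(4))
    print(g[350:372,int(round(u[0]))].astype(int).tolist())
E
```

```text
clock: 54.8
tool_pos: [0.5362, 0.012, 0.2193]
eef_rot: [0.667, 0.745, 0.001, 0.001]
contact_force: [0.0, -0.5, -0.8]
width: 1.001
grasp_force: 0.0
clock: 55.63
tool_pos: [0.4692, 0.1353, 0.2187]
eef_rot: [0.366, 0.931, 0.001, 0.001]
contact_force: [0.0, 0.4, 0.4]
width: 1.0
grasp_force: 0.0
clock: 56.38
tool_pos: [0.4694, 0.1353, 0.2189]
eef_rot: [0.001, 1.0, 0.0, 0.001]
contact_force: [1.1, 0.3, -0.3]
width: 1.001
grasp_force: 0.0
t 56.38 tcp [0.4694 0.1353 0.2189] w 1.001 F [ 1.1  0.3 -0.3] g 0.0
yaw(y) 89.86 rot units [ 0.0008  0.0033 -0.0031] | off units before rot [-0.002   0.0155 -0.0036] after rot [-0.002   0.0155 -0.0037] dist mm 4.8
w18 box 323 355 11 10 tip px [328.1 363. ]
mark [0.5854 0.1389 0.0685]
[78, 79, 79, 81, 58, 42, 34, 38, 39, 39, 33, 40, 41, 67, 77, 79, 80, 80, 80, 80, 78, 80]
w19 box 324 355 11 10 tip px [329.9 364.7]
mark [0.5839 0.1384 0.0685]
[79, 82, 83, 79, 60, 39, 38, 34, 37, 35, 37, 36, 32, 38, 41, 65, 78, 78, 78, 78, 80, 78]
```

```bash
python3 -c "
from station import arm
print(arm.finish_job())"
```

```text
the job is handed in; nothing more can be done
None
```

The job is handed in after about 56 s of robot time: the pipe is flat in the tray, all three cells are in the tube, with the last pushed to where the fingertips met the rim, and the black spot is within about 1 mm of the probe tip by my last camera measurement.

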